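# Pull a worn knob cap off a lab console with a hook puller

### The job

The orange knob cap on the white console is worn out: take the puller from its black rest, slide its fork in under the orange cap until the stop in the fork bears firmly on the cap's stem, and, with the puller upright, pull straight up until the cap pops off, using only the puller and never the fingers on the cap, and go gently because the console and cap are brittle. Carry the cap upright on the fork to the blue mat, stand it there and draw the fork out sideways, then stand the puller upright back on the black rest and let go. Leave the other two caps on the console and everything else on the bench undisturbed.

Things in the scene. Friction and masses are not known exactly. Their poses are not given: they have to be found in the camera images.
- puller_grip (a point): Centre of the puller's red handle, the place to grip: an upright block 22 mm along x, 14 mm along y (squeeze across these flat sides), 46 mm tall. This point is 66 mm above the puller's underside, straight above the middle of the fork, so a pull acts through the hooked cap. The steel puller (about 120 g, 88 mm tall) stands upright by itself on its fork. x points to the fork's open end, z up.
- puller_fork (a point): Middle of the fork's slot on the fork's top face, 62 mm below puller_grip, 4 mm above the underside. The fork is a flat foot 4 mm thick, 38 mm wide; two tines 22 mm apart inside run to +x, flare slightly and end 34 mm ahead of this point. A brass stop block in the slot is set differently each time, its face 0 to 10 mm behind this point: feel for it. When it bears on a stem, the cap's axis is 0 to 10 mm ahead of this point. Axes as puller_grip.
- puller_spine (a point): Middle of the puller's spine, the 8 x 20 mm upright 22 to 30 mm behind (-x of) the handle's axis, which joins the fork to the arm that carries the handle, so that the puller is a C seen from the side. The arm's underside is 30 mm above the fork's top: the cap fits between. Axes as puller_grip.
- cap_orange_mid (a point): Worn orange knob cap, 25 g: a round crown 36 mm wide, 18 mm tall, on a stem 18 mm wide, 6 mm tall; this point is on its axis, 12 mm above the stem's underside. It may be on any of the three posts. Three sprung balls in the post hold it: it comes loose at a straight pull of roughly 7 to 14 N within 3 mm, then drags lightly, and is clear once raised 14 mm. z is up.
- cap_orange_crown (a point): Centre of the underside of the orange cap's crown, 6 mm below cap_orange_mid. Pushed on, it leaves a slot 6 mm high above the console's top all round the stem. The 4 mm fork goes in with 2 mm to spare, less than measured positions ensure: touch the console's top with the fork in front of the cap, lift 1 mm, slide in until the stop bears on the stem. Over 20 N between puller and cap breaks it.
- cap_grey_mid (a point): The same kind of cap in grey, to stay on; point as for the orange one.
- cap_blue_mid (a point): The same kind of cap in blue, to stay on; point as for the orange one.
- console: White console fixed to the bench, 200 (x) by 250 (y) by 60 mm tall; origin at the centre of its underside, front to -x, z up. On its flat top stand three brass posts 13.5 mm tall, at x = 30 mm and y = -75, 0 and 75 mm, a cap on each. The top is bare in front of the caps (their -x side). Pressing the puller on it with more than 40 N breaks it.
- mat_top (a point): Centre of the top face of the flat blue mat, 120 x 120 mm, 6 mm thick, without a rim, fixed on the bench. The cap is to stand on it on its stem, upright, its axis within 45 mm of this point; standing so it again leaves the 6 mm slot under its crown, for drawing the fork out. Axes along its sides, z up.
- rest_top (a point): Centre of the top face of the flat black rubber rest, 120 x 120 mm, 6 mm thick, without a rim, fixed on the bench. The puller starts here, and must stand here again upright, its handle's axis within 45 mm of this point. Axes along its sides, z up.

How it is judged:
By the outcome, as a careful person would: the job done as asked, in the order asked, and still so for the second after the job is handed in, with the robot touching nothing.
It also fails if it takes over 72 s, if anything falls off the work surface, if the arm or the gripper's body presses on something with over 40 N, if the wrist force passes 120 N, or if a joint passes its speed limit or range.

### The arm

A 6-joint arm with a two-finger parallel gripper is mounted at the origin on the work surface. World frame = base frame: x ahead of the robot, y to its left, z up, the work surface at z = 0. Lengths are in m, angles in rad, forces in N, time in s.
With the tool pointing down it reaches from about 0.35 to 0.775 m from the base axis. Payload 7.3 kg.
Tool frame: the origin (TCP) lies at the very end of the fingers, on their centre line; the grasp point (between the pads) lies 19 mm behind it; z points along the fingers, y is the direction in which the jaws open and shut (so a half turn about z gives the same grasp; the last joint's range is limited). The gripper opens to 92 mm and grips with 3 to 60 N. Pads are 19 mm wide; open, the fingers measure 130 mm over their backs; the gripper's body (75 mm by 190 mm) begins 47 mm behind the grasp point.
Start: joints at [-1.455, 0.342, 1.524, -0, 1.275, -0.146], TCP at [0.136, -0.507, 0.199] pointing down, gripper open.
Joint ranges: [-2.53, 2.53], [-0.77, 2.02], [0.04, 2.7], [-1, 4.14], [0.28, 2.66], [-3.11, 3.11]. Speed limits (rad/s): [2.57, 2.57, 3.14, 3.14, 3.14, 3.14].

### API

Orientations are given as [roll, pitch, yaw] about the fixed x, y, z axes, in that order (R = Rz(yaw) Ry(pitch) Rx(roll)).
In Python, from cell import robot gives the robot as it stands.
- The arm moves only by the tool apply_moves, never from a script. Its argument "plan" is a list of rows, each an object of numbers: "tx", "ty", "tz": the shift along the tool's x, y, z in m; "yaw": the turn about the tool's z in rad; "grip": the opening, from -1 (shut) to 1 (fully open), so that 0 is half open. In form: [{"tx": .., "ty": .., "tz": .., "yaw": .., "grip": ..}, ...]. A call has 1 to 8 rows; each row is the pose to reach, as a shift and turn from the pose commanded when the call began, along the tool's axes at that moment; what a row does not reach only later rows make up. A row lasts 1/8 s, in which the tool goes at most 62.5 mm and 10.7 degrees, less where a joint would pass 70% of its speed; a pose out of reach is approached as far as the arm can. A call with a gripper value outside its range is refused whole. The fingers move at their own pace and stop on an object; "force" is the grip in N (left out, the last holds). Time passes only in rows, so rows that repeat a pose let the fingers close. It gives the time, the measured TCP pose, the force and the opening at its end, in the units of the state.
- robot.observe(): the state, without advancing time (a new reading comes with each control period).
- robot.read_camera(name): name is "scene" or "top" or "wrist"; returns (picture, depth): 384x512x3 uint8, red, green, blue; 384x512 float32, m along the optical axis (not along the pixel's ray), 0 where there is no reading.
- robot.get_calibration(name): a dict with "camera_matrix" (3x3 intrinsics, pixels), "R" (3x3) and "t" (3): a world point X has camera coordinates R X + t. Camera axes: x right, y down, z forward; pixel columns grow to the right and rows downward; lengths in m; the calibration is good to about 2 mm. A picture is of the moment at which its call begins: read the wrist's pose just before it. get_calibration takes no time and is no camera call; for the wrist camera it gives the pose at the moment of the call.
- robot.hand_in(): hands the job in, once; it reports no verdict.
Trained networks look in the newest picture that a camera, given by its name, has taken for a name from the list of things; names that differ only in an ending like _2 or _b are one class to them, and where a whole thing is asked for, a point or a joint stands for the part that bears it (a point fixed in the world has none). Each returns a list of dicts, best first, with "confidence" (0 to 1); they miss things now and then, are a little off and sometimes report something else, mostly with a low value. They report only what shows in the picture. A call takes as long as a camera call.
- robot.outline_of(label, camera): "region" (384x512 bool, what is visible of it) and "pixel" ([row, column] in pixels, amid what is visible of it).
- robot.tip_of(label, camera): "pixel" ([row, column] in pixels: a listed point, or the origin of a listed thing).
The state is a dict: "time": time; "qpos": joint angles; "qvel": joint speeds; "joint_efforts": joint torques, N m; "tool_pos": TCP position; "tool_rot": TCP orientation; "contact_force": force on the tool from outside, world axes, zero at the start; "torque": the same for the moment, N m; "opening": finger opening in m.
Only numpy, scipy, OpenCV 4.12 (cv2) and the standard library are available. Lean on these libraries where they do the work, as an engineer would, in place of code of your own. Each camera call takes 0.05 s, during which the arm holds its last target.

## Working session

There is one attempt and no reset: what is moved stays moved. The work goes in short steps, Python scripts to look and compute and a tool call to move; the robot and the scene stay as the last step left them, time stands still between calls to the robot, and variables do not carry over. Pictures are saved under pics/ and viewed, and the job is handed in when it is done.

Besides the shell and the picture viewer there is one more tool, called after "Emit:" as name(argument=value, ...) on one line, values as JSON. apply_moves: Moves the arm, as the interface text tells. Its arguments: {"type":"object","properties":{"plan":{"type":"array","items":{"type":"object","properties":{"tx":{"type":"number"},"ty":{"type":"number"},"tz":{"type":"number"},"yaw":{"type":"number"},"grip":{"type":"number"}}}},"force":{"type":"number"}},"required":["plan"]}

```bash
mkdir -p pics; ls; cat > h.py <<'E'
import numpy as np, cv2
from cell import robot
def cal(n):
    c=robot.get_calibration(n); return np.array(c["camera_matrix"]),np.array(c["R"]),np.array(c["t"])
def world(n,px,depth=None,z=None,c=None):
    K,R,t=c or cal(n)
    r,cc=px
    d=np.linalg.inv(K)@np.array([cc,r,1.0])
    o=-R.T@t; w=R.T@d
    if z is not None: s=(z-o[2])/w[2]
    else: s=depth
    return o+s*w
def proj(n,X,c=None):
    K,R,t=c or cal(n); p=K@(R@np.array(X)+t); return p[1]/p[2],p[0]/p[2]
E
python3 - <<'E'
from h import *
s=robot.observe(); print({k:np.round(v,4) for k,v in s.items()})
for n in ("scene","top"):
    im,d=robot.read_camera(n); cv2.imwrite(f"pics/{n}0.png",im[:,:,::-1]); np.save(f"/tmp/{n}_d.npy",d)
    for l in ["puller_grip","puller_fork","puller_spine","cap_orange_mid","cap_grey_mid","cap_blue_mid","console","mat_top","rest_top"]:
        r=robot.tip_of(l,n)
        for q in r[:2]:
            px=q["pixel"]; i,j=[int(round(v)) for v in px]
            dd=d[min(max(i,0),383),min(max(j,0),511)]
            print(n,l,round(q["confidence"],2),np.round(px,1),np.round(world(n,px,dd),4))
E
```

```text
pics
{'time': np.float64(0.0), 'qpos': array([-1.455 ,  0.3427,  1.525 , -0.    ,  1.2754, -0.146 ]), 'qvel': array([-0.0005,  0.0002,  0.0014,  0.    , -0.0004, -0.0005]), 'joint_efforts': array([ 7.00000e-04, -4.31246e+01, -2.44225e+01,  7.18000e-02,
        5.60000e-02, -1.00000e-04]), 'tool_pos': array([ 0.1358, -0.5066,  0.1984]), 'tool_rot': array([-3.1401e+00, -2.0000e-04,  2.6180e-01]), 'contact_force': array([ 0.7139,  0.753 , -0.112 ]), 'torque': array([-0.0192, -0.0035, -0.0094]), 'opening': np.float64(0.0915)}
scene puller_grip 0.62 [243.5 425.4] [0.3802 0.3272 0.0739]
scene puller_fork 0.92 [258.3 417.1] [0.3664 0.3216 0.0045]
scene puller_spine 0.56 [249.2 428.1] [0.367  0.3339 0.0488]
scene puller_spine 0.17 [263.5 414.9] [0.3845 0.3256 0.0078]
scene cap_orange_mid 0.58 [218.6 228.5] [0.6178 0.0024 0.0838]
scene cap_orange_mid 0.37 [249.3 427.2] [0.3674 0.3325 0.0475]
scene cap_grey_mid 0.74 [238.8 255.2] [0.6173 0.0805 0.0847]
scene cap_grey_mid 0.31 [264.4 415.1] [0.3852 0.3269 0.0065]
scene cap_blue_mid 0.54 [199.6 209.6] [ 0.6096 -0.0672  0.0841]
scene console 0.79 [231.6 242.3] [0.6098 0.0348 0.0618]
scene mat_top 0.81 [143.5 193.2] [ 0.4545 -0.3262  0.0066]
scene rest_top 0.74 [263.9 416.1] [0.3829 0.3278 0.0069]
top puller_grip 0.76 [240.6 109.9] [0.3783 0.317  0.0953]
top puller_fork 0.61 [240.5 118.7] [0.3762 0.3137 0.052 ]
top puller_spine 0.59 [249.6 111.1] [0.3555 0.332  0.0487]
top cap_orange_mid 0.73 [136.  254.5] [ 0.6091 -0.0037  0.0861]
top cap_grey_mid 0.53 [138.2 222.4] [0.6049 0.0697 0.0864]
top cap_blue_mid 0.58 [138.1 286.2] [0.4148 0.0087 0.8862]
top console 0.69 [157.4 255.3] [ 0.5638 -0.0051  0.062 ]
top mat_top 0.84 [206.4 377.5] [ 0.4459 -0.3073  0.0074]
top mat_top 0.54 [136.6 223.3] [0.6087 0.0676 0.0861]
top rest_top 0.89 [236.8 119.3] [0.383  0.3284 0.0084]
```

View pics/scene0.png

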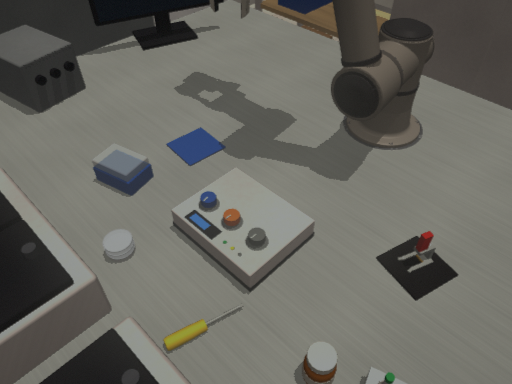

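View pics/top0.png

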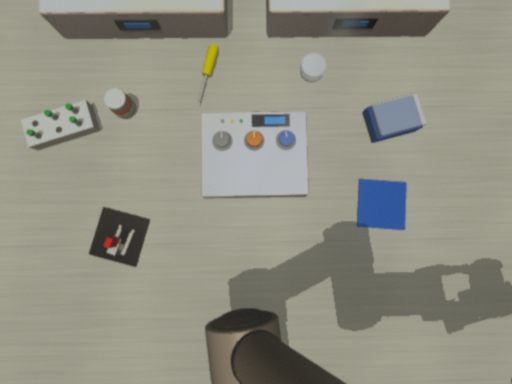

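```bash
python3 - <<'E'
from h import *
a=cv2.imread("pics/top0.png")[200:275,80:160]; b=cv2.imread("pics/scene0.png")[220:300,370:465]
cv2.imwrite("pics/z0.png",np.hstack([cv2.resize(a,(400,375),interpolation=2),cv2.resize(b,(400,375),interpolation=2)]))
for n in ("top","scene"):
    d=np.load(f"/tmp/{n}_d.npy"); im=cv2.imread(f"pics/{n}0.png")
    K,R,t=cal(n); print(n,-R.T@t)
    h=cv2.cvtColor(im,cv2.COLOR_BGR2HSV)
    m=(h[...,1]>200)&((h[...,0]<5)|(h[...,0]>174))&(h[...,2]>80)
    ii,jj=np.nonzero(m)
    P=np.array([world(n,(i,j),d[i,j]) for i,j in zip(ii,jj)])
    print(len(P)); 
    k=(P[:,1]>.25)&(P[:,0]<.45); print(np.round(P[k],3)[:40], P[k].mean(0))
E
```

```text
top [0.41480322 0.00865629 0.88617871]
42
[[0.384 0.323 0.096]
 [0.382 0.326 0.093]
 [0.382 0.324 0.094]
 [0.382 0.321 0.095]
 [0.382 0.319 0.097]
 [0.382 0.317 0.094]
 [0.38  0.326 0.095]
 [0.38  0.324 0.093]
 [0.38  0.321 0.096]
 [0.38  0.319 0.095]
 [0.38  0.317 0.095]
 [0.378 0.325 0.095]
 [0.378 0.323 0.097]
 [0.378 0.32  0.097]
 [0.377 0.319 0.095]
 [0.377 0.317 0.095]
 [0.377 0.314 0.097]
 [0.376 0.327 0.097]
 [0.375 0.325 0.096]
 [0.375 0.323 0.096]
 [0.375 0.321 0.094]
 [0.375 0.319 0.094]
 [0.375 0.317 0.095]
 [0.373 0.327 0.095]
 [0.373 0.325 0.096]
 [0.373 0.323 0.097]
 [0.373 0.32  0.098]
 [0.373 0.319 0.095]
 [0.373 0.318 0.093]
 [0.371 0.329 0.097]
 [0.371 0.327 0.096]
 [0.371 0.326 0.094]
 [0.371 0.323 0.097]
 [0.371 0.32  0.097]
 [0.371 0.318 0.097]
 [0.369 0.33  0.093]
 [0.369 0.327 0.097]
 [0.369 0.325 0.095]
 [0.369 0.323 0.096]
 [0.369 0.32  0.098]] [0.3750849  0.32227044 0.09552835]
scene [0.98672473 0.45057323 0.74516004]
0Traceback (most recent call last):
  File "<stdin>", line 12, in <module>
IndexError: too many indices for array: array is 1-dimensional, but 2 were indexed
```

View pics/z0.png

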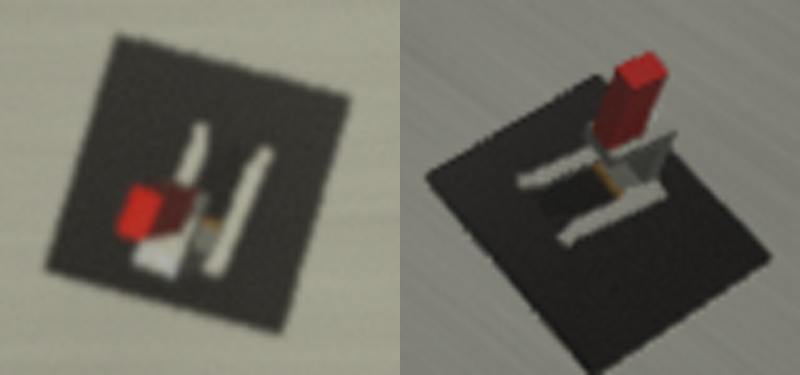

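```bash
cat >> h.py <<'E'
from scipy.spatial.transform import Rotation as Rot
def delta(target,yaw=None,pose=None):
    """world target TCP -> tool shift; yaw: desired world yaw -> tool yaw turn"""
    s=robot.observe(); p=np.array(s["tool_pos"]); r=Rot.from_euler("xyz",s["tool_rot"])
    d=r.inv().apply(np.array(target)-p)
    return np.round(d,4), (None if yaw is None else round(s["tool_rot"][2]-yaw,4))
E
python3 - <<'E'
from h import *
K,R,t=cal("wrist"); o=-R.T@t; s=robot.observe()
r=Rot.from_euler("xyz",s["tool_rot"])
print(K,"cam in tool",r.inv().apply(o-s["tool_pos"]), "cam axes in tool\n",r.inv().as_matrix()@R.T)
print(delta((.45,-.2,.2)),delta((.36,.30,.24),-.40))
E
```

```text
[[266.38256677   0.         260.15447016]
 [  0.         266.38256677 187.75874674]
 [  0.           0.           1.        ]] cam in tool [ 6.71664171e-02  7.62951542e-05 -1.86574687e-01] cam axes in tool
 [[ 7.96022513e-04 -9.68767995e-01 -2.47967616e-01]
 [ 9.99999393e-01  9.59944859e-04 -5.40158538e-04]
 [ 7.61323542e-04 -2.47967036e-01  9.68768171e-01]]
(array([ 0.3829, -0.2154, -0.0009]), None) (array([ 0.4254, -0.7216, -0.0409]), np.float64(0.6618))
```

Emit:
apply_moves(plan=[{"tx": 0.055,"ty": -0.03,"tz": 0},{"tx": 0.11,"ty": -0.06,"tz": 0},{"tx": 0.165,"ty": -0.09,"tz": 0},{"tx": 0.22,"ty": -0.12,"tz": 0,"yaw": 0.1},{"tx": 0.27,"ty": -0.155,"tz": 0,"yaw": 0.2},{"tx": 0.32,"ty": -0.19,"tz": 0,"yaw": 0.3},{"tx": 0.37,"ty": -0.22,"tz": 0,"yaw": 0.4},{"tx": 0.38,"ty": -0.28,"tz": 0,"yaw": 0.5}])

```text
schema error: expected keys tx, ty, tz, yaw, grip
```

```bash
python3 - <<'E'
from h import *
print(robot.observe()["tool_pos"],delta((.36,.31,.22),-.40))
E
```

```text
[ 0.13591036 -0.50713249  0.19917006] (array([ 0.428 , -0.7313, -0.0209]), np.float64(0.6618))
```

All keys are needed in every row.

Emit:
apply_moves(plan=[{"tx": 0.055,"ty": -0.03,"tz": 0,"yaw": 0,"grip": 1},{"tx": 0.11,"ty": -0.06,"tz": 0,"yaw": 0,"grip": 1},{"tx": 0.165,"ty": -0.09,"tz": 0,"yaw": 0,"grip": 1},{"tx": 0.22,"ty": -0.12,"tz": 0,"yaw": 0.1,"grip": 1},{"tx": 0.27,"ty": -0.155,"tz": 0,"yaw": 0.2,"grip": 1},{"tx": 0.32,"ty": -0.19,"tz": 0,"yaw": 0.3,"grip": 1},{"tx": 0.37,"ty": -0.22,"tz": 0,"yaw": 0.4,"grip": 1},{"tx": 0.38,"ty": -0.28,"tz": 0,"yaw": 0.5,"grip": 1}])

```text
time: 2.0
tool_pos: [0.4328, -0.1371, 0.1988]
tool_rot: [3.142, -0.001, -0.241]
contact_force: [0.9, -0.1, 0.1]
opening: 0.092
```

```bash
python3 - <<'E'
from h import *
s=robot.observe();print(s["time"],s["tool_pos"],s["tool_rot"],delta((.36,.31,.22),-.40))
E
```

```text
2.0 [ 0.43280888 -0.13713628  0.19882262] [ 3.14157977e+00 -1.34620730e-03 -2.40937212e-01] (array([-0.1774, -0.4168, -0.0214]), np.float64(0.1591))
```

Emit:
apply_moves(plan=[{"tx": -0.02,"ty": -0.058,"tz": 0,"yaw": 0.03,"grip": 1},{"tx": -0.045,"ty": -0.115,"tz": -0.01,"yaw": 0.06,"grip": 1},{"tx": -0.07,"ty": -0.17,"tz": -0.02,"yaw": 0.1,"grip": 1},{"tx": -0.095,"ty": -0.225,"tz": -0.02,"yaw": 0.13,"grip": 1},{"tx": -0.12,"ty": -0.28,"tz": -0.02,"yaw": 0.16,"grip": 1},{"tx": -0.145,"ty": -0.335,"tz": -0.02,"yaw": 0.16,"grip": 1},{"tx": -0.167,"ty": -0.39,"tz": -0.02,"yaw": 0.16,"grip": 1},{"tx": -0.177,"ty": -0.417,"tz": -0.02,"yaw": 0.16,"grip": 1}])

```text
time: 3.0
tool_pos: [0.3559, 0.3113, 0.2191]
tool_rot: [-3.141, 0.0, -0.395]
contact_force: [-0.5, -0.8, -1.0]
opening: 0.0918
```

```bash
python3 - <<'E'
from h import *
s=robot.observe();print(s["time"],s["tool_pos"],s["tool_rot"])
c=cal("wrist")
im,d=robot.read_camera("wrist"); cv2.imwrite("pics/w1.png",im[:,:,::-1]); np.save("/tmp/w1.npy",d)
for l in ["puller_grip","puller_fork","puller_spine","rest_top"]:
    for q in robot.tip_of(l,"wrist")[:2]:
        px=q["pixel"]; i,j=[int(round(v)) for v in px]
        print(l,round(q["confidence"],2),np.round(px,1),np.round(world("wrist",px,d[i,j],c=c),4))
E
```

```text
3.0 [0.35592062 0.31133026 0.21909583] [-3.14111232e+00  1.96918916e-06 -3.95373131e-01]
puller_grip 0.81 [162.4 243.7] [0.3802 0.3229 0.0937]
puller_fork 0.73 [156.5 245.3] [0.386  0.3183 0.0948]
puller_spine 0.65 [176.4 248.3] [0.3548 0.33   0.0497]
rest_top 0.59 [150.3 243.6] [0.3865 0.3261 0.0073]
```

View pics/w1.png

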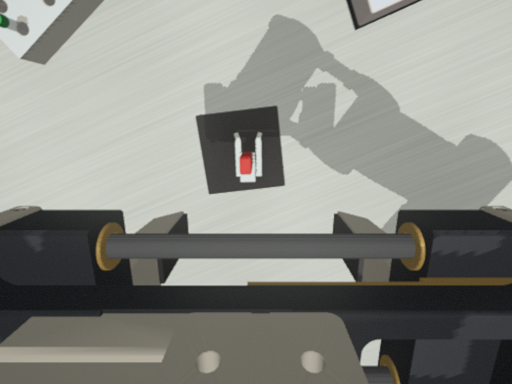

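```bash
python3 - <<'E'
from h import *
c=cal("wrist"); d=np.load("/tmp/w1.npy"); im=cv2.imread("pics/w1.png")
z=im[95:200,190:295]; cv2.imwrite("pics/z1.png",cv2.resize(z,(600,600),interpolation=2))
h=cv2.cvtColor(im,cv2.COLOR_BGR2HSV)
P={(i,j):world("wrist",(i,j),d[i,j],c=c) for i in range(100,195) for j in range(195,285)}
red=np.array([P[k] for k in P if h[k][1]>150 and (h[k][0]<8 or h[k][0]>172) and h[k][2]>70])
top=red[red[:,2]>.086]; print(len(top),top.mean(0),top.min(0),top.max(0))
rect=cv2.minAreaRect((top[:,:2]*1000).astype(np.float32)); print(rect)
w=np.array([P[k] for k in P if h[k][1]<60 and h[k][2]>120 and P[k][2]<.025])
w=w[np.linalg.norm(w[:,:2]-top[:,:2].mean(0),axis=1)<.06]
y=-.395
for y in (-.3,-.35,-.395,-.44,-.5):
    u=np.array([np.cos(y),np.sin(y)]);v=np.array([-u[1],u[0]])
    q=w[:,:2]-top[:,:2].mean(0); a,b=q@u,q@v
    L=b>0
    k=(a>-.02)&(a<.025)
    print(y,len(w),"slopes",np.polyfit(a[k&L],b[k&L],1),np.polyfit(a[k&~L],b[k&~L],1),"a",a.min(),a.max(),"b",b.min(),b.max(),w[:,2].mean())
E
```

```text
188 [0.37870733 0.31798027 0.09450441] [0.36688169 0.30924565 0.09038662] [0.38958106 0.32688061 0.09643232]
((378.26666259765625, 318.2572021484375), (12.980555534362793, 21.326416015625), 66.96452331542969)
-0.3 742 slopes [-0.13930134  0.01678663] [-0.18743759 -0.02788092] a -0.05976799577441218 0.033394022357339535 b -0.055334795537317315 0.02284030903643094 0.007658975309722622
-0.35 742 slopes [-0.09484051  0.01674093] [-0.14800314 -0.0277002 ] a -0.059766320112807046 0.0349025679429084 b -0.05411622114997132 0.021779612173244787 0.007658975309722622
-0.395 742 slopes [-0.04583412  0.01669465] [-0.08887959 -0.02704394] a -0.05991868718805807 0.037035541039048867 b -0.0539062407368263 0.02114239793183594 0.007658975309722622
-0.44 742 slopes [-0.00352245  0.0167405 ] [-0.08302685 -0.02674285] a -0.05994973939571012 0.03909352981946982 b -0.05489728800761561 0.022461736201582715 0.007658975309722622
-0.5 742 slopes [0.05946528 0.01677777] [ 0.00632229 -0.02660794] a -0.059979953288592174 0.04171369377007795 b -0.05606600549031012 0.024168023439081036 0.007658975309722622
```

View pics/z1.png

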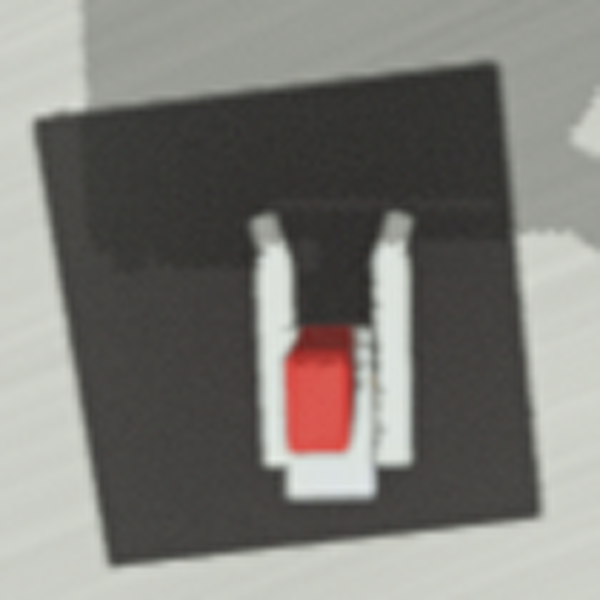

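```bash
python3 - <<'E'
from h import *
print(delta((.3785,.318,.056),-.41))
E
```

```text
(array([ 0.0161, -0.0177,  0.1629]), np.float64(0.0118))
```

Emit:
apply_moves(plan=[{"tx": 0.016,"ty": -0.018,"tz": 0.0,"yaw": 0.012,"grip": 1},{"tx": 0.016,"ty": -0.018,"tz": 0.05,"yaw": 0.012,"grip": 0.3},{"tx": 0.016,"ty": -0.018,"tz": 0.1,"yaw": 0.012,"grip": 0},{"tx": 0.016,"ty": -0.018,"tz": 0.14,"yaw": 0.012,"grip": 0},{"tx": 0.016,"ty": -0.018,"tz": 0.163,"yaw": 0.012,"grip": 0},{"tx": 0.016,"ty": -0.018,"tz": 0.163,"yaw": 0.012,"grip": 0}], force=45)

```text
time: 4.0
tool_pos: [0.378, 0.3172, 0.0549]
tool_rot: [3.138, 0.002, -0.412]
contact_force: [0.0, -0.5, 0.1]
opening: 0.0476
```

```bash
python3 - <<'E'
from h import *
im,d=robot.read_camera("wrist"); cv2.imwrite("pics/w2.png",im[:,:,::-1]);np.save("/tmp/w2.npy",d)
E
```

```text
(no output)
```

View pics/w2.png

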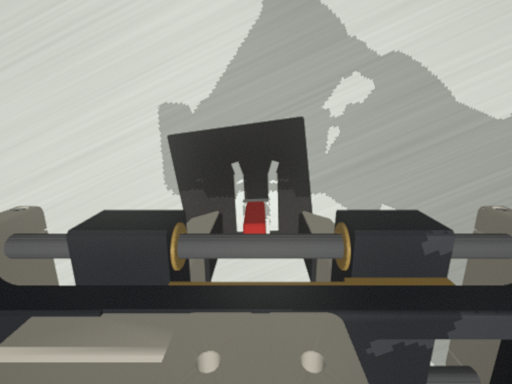

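Emit:
apply_moves(plan=[{"tx": 0,"ty": 0,"tz": 0,"yaw": 0,"grip": -0.4},{"tx": 0,"ty": 0,"tz": 0,"yaw": 0,"grip": -0.7},{"tx": 0,"ty": 0,"tz": 0,"yaw": 0,"grip": -0.9},{"tx": 0,"ty": 0,"tz": 0,"yaw": 0,"grip": -1},{"tx": 0,"ty": 0,"tz": 0,"yaw": 0,"grip": -1}], force=45)

```text
time: 4.68
tool_pos: [0.3789, 0.3193, 0.0564]
tool_rot: [-3.141, -0.001, -0.41]
contact_force: [-0.2, 0.0, 2.4]
opening: 0.0132
```

Emit:
apply_moves(plan=[{"tx": 0,"ty": 0,"tz": -0.02,"yaw": 0,"grip": -1},{"tx": 0,"ty": 0,"tz": -0.07,"yaw": 0,"grip": -1},{"tx": 0,"ty": 0,"tz": -0.13,"yaw": 0,"grip": -1},{"tx": 0,"ty": 0,"tz": -0.13,"yaw": 0,"grip": -1}], force=45)

```text
time: 5.18
tool_pos: [0.3808, 0.3205, 0.1903]
tool_rot: [-3.134, -0.005, -0.41]
contact_force: [-0.2, -0.1, -2.0]
opening: 0.0132
```

```bash
python3 - <<'E'
from h import *
s=robot.observe();print(s["tool_pos"],s["tool_rot"],s["contact_force"],s["opening"])
im,d=robot.read_camera("wrist"); cv2.imwrite("pics/w3.png",im[:,:,::-1]);np.save("/tmp/w3.npy",d)
d=np.load("/tmp/top_d.npy"); im=cv2.imread("pics/top0.png"); h=cv2.cvtColor(im,cv2.COLOR_BGR2HSV)
c=cal("top")
P={(i,j):world("top",(i,j),d[i,j],c=c) for i in range(100,205) for j in range(195,315)}
T=np.array([P[k] for k in P if .055<P[k][2]<.068]); print("console z",np.median(T[:,2]),cv2.minAreaRect((T[:,:2]*1000).astype(np.float32)))
for n,lo,hi in (("orange",3,18),("blue",108,125)):
    q=np.array([P[k] for k in P if lo<=h[k][0]<=hi and h[k][1]>90 and P[k][2]>.078])
    print(n,len(q),q.mean(0),(q.min(0)+q.max(0))/2,q.max(0)-q.min(0))
q=np.array([P[k] for k in P if P[k][2]>.078])
for lo,hi in ((.04,.12),(-.04,.04),(-.12,-.04)):
    a=q[(q[:,1]>lo)&(q[:,1]<hi)]; print(a.mean(0),(a.min(0)+a.max(0))/2,np.median(a[:,2]))
E
```

```text
[0.3807712  0.32049597 0.19033855] [-3.13413191 -0.00537776 -0.40998162] [-0.17111923 -0.10197781 -1.99613557] 0.013248984624239863
console z 0.061206819092440023 ((575.8394775390625, -2.2162857055664062), (200.61856079101562, 250.3321990966797), 0.018178943544626236)
orange 176 [ 0.60377043 -0.002325    0.08489815] [ 0.60470931 -0.00255919  0.08358967] [0.03319467 0.03238569 0.01018021]
blue 125 [ 0.59984012 -0.07532691  0.09801903] [ 0.51638137 -0.0417603   0.48427977] [0.20315629 0.10083318 0.80379788]
[0.60463638 0.07270213 0.08474142] [0.60539752 0.07299157 0.08359224] 0.08494214311522785
[5.57815775e-01 4.48555755e-04 2.82853731e-01] [ 0.51807458 -0.00255919  0.48233914] 0.0856755398144371
[ 0.60479222 -0.07659173  0.08485912] [ 0.60527299 -0.07719768  0.0839579 ] 0.08496599099722624
```

View pics/w3.png

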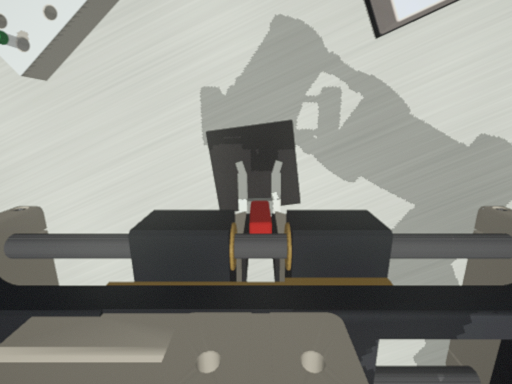

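```bash
python3 - <<'E'
from h import *
print(delta((.535,-.0022,.17),0))
E
```

```text
(array([0.271 , 0.2331, 0.0175]), np.float64(-0.41))
```

Emit:
apply_moves(plan=[{"tx": 0.03,"ty": 0.025,"tz": 0,"yaw": -0.03,"grip": -1},{"tx": 0.07,"ty": 0.06,"tz": 0,"yaw": -0.1,"grip": -1},{"tx": 0.115,"ty": 0.1,"tz": 0,"yaw": -0.17,"grip": -1},{"tx": 0.16,"ty": 0.138,"tz": 0,"yaw": -0.25,"grip": -1},{"tx": 0.205,"ty": 0.176,"tz": 0,"yaw": -0.33,"grip": -1},{"tx": 0.245,"ty": 0.21,"tz": 0.008,"yaw": -0.39,"grip": -1},{"tx": 0.271,"ty": 0.233,"tz": 0.015,"yaw": -0.41,"grip": -1},{"tx": 0.271,"ty": 0.233,"tz": 0.017,"yaw": -0.41,"grip": -1}])

```text
time: 6.22
tool_pos: [0.5334, -0.0047, 0.1662]
tool_rot: [-3.141, 0.005, -0.004]
contact_force: [0.1, 0.3, -1.9]
opening: 0.0133
```

```bash
python3 - <<'E'
from h import *
for _ in range(1):
    s=robot.observe();print(s["tool_pos"],s["tool_rot"],s["contact_force"],s["opening"])
    im,d=robot.read_camera("wrist")
cv2.imwrite("pics/w4.png",im[:,:,::-1]);np.save("/tmp/w4.npy",d)
E
```

```text
[ 0.53344816 -0.00471483  0.16619275] [-3.14127718  0.00484261 -0.00366077] [ 0.11159099  0.31870769 -1.94479722] 0.01327826633088503
```

View pics/w4.png

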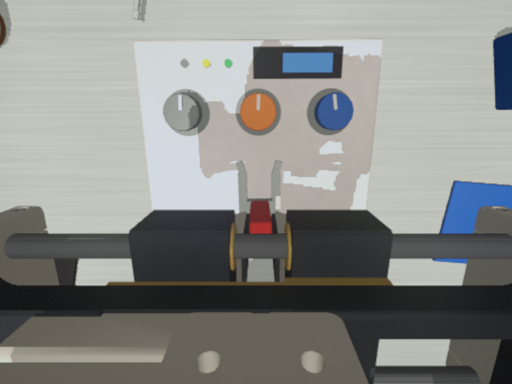

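```bash
cat >> h.py <<'E'
# wrist cam -> tool constants (from start calibration)
def w2tool(i,j,dep,c,s):
    X=world("wrist",(i,j),dep,c=c)
    return Rot.from_euler("xyz",s["tool_rot"]).inv().apply(X-np.array(s["tool_pos"]))
E
python3 - <<'E'
from h import *
K,R,t=cal("wrist"); s=robot.observe()
r=Rot.from_euler("xyz",s["tool_rot"]); print("cam in tool now",r.inv().apply(-R.T@t-s["tool_pos"]))
d=np.load("/tmp/w4.npy"); im=cv2.imread("pics/w4.png"); h=cv2.cvtColor(im,cv2.COLOR_BGR2HSV)
c=(K,R,t)
h_=h
M=((h[...,0]>=3)&(h[...,0]<=18)&(h[...,1]>120)).astype(np.uint8); M[:85]=0;M[135:]=0;M[:,:230]=0;M[:,285:]=0
ii,jj=np.nonzero(M); P=np.array([w2tool(i,j,d[i,j],c,s) for i,j in zip(ii,jj)])
med=np.median(P[:,2]); T=P[abs(P[:,2]-med)<.004]
print("cap crown top tool",T.mean(0),(T.min(0)+T.max(0))/2,T.max(0)-T.min(0))
# tines
for i in range(158,205,4):
    row=[w2tool(i,j,d[i,j],c,s) for j in range(225,296)]
    print(i,[(j,round(p[1]*1e3,1),round(p[2]*1e3,1)) for j,p in zip(range(225,296),row) if .035<p[2]<.056][::2], round(row[15][0]*1e3,1))
im2=im[140:220,215:305]; cv2.imwrite("pics/z4.png",cv2.resize(im2,(720,640),interpolation=2))
E
```

```text
cam in tool now [ 6.71537223e-02 -1.71551970e-04 -1.86583280e-01]
cap crown top tool [ 0.07420527 -0.00253004  0.08095781] [ 0.07487767 -0.00294072  0.08118836] [0.03358583 0.03408664 0.00426611]
158 [] 26.3
162 [(236, np.float64(-21.7), np.float64(48.2)), (238, np.float64(-19.8), np.float64(45.9)), (240, np.float64(-17.9), np.float64(44.9)), (242, np.float64(-16.2), np.float64(45.9)), (276, np.float64(13.6), np.float64(45.6)), (278, np.float64(15.4), np.float64(46.1)), (280, np.float64(17.2), np.float64(45.7)), (282, np.float64(18.9), np.float64(45.7))] 31.1
166 [(237, np.float64(-20.8), np.float64(46.5)), (239, np.float64(-19.0), np.float64(46.1)), (241, np.float64(-17.2), np.float64(45.8)), (243, np.float64(-15.3), np.float64(44.5)), (274, np.float64(11.9), np.float64(45.8)), (276, np.float64(13.6), np.float64(44.7)), (278, np.float64(15.5), np.float64(46.1)), (280, np.float64(17.3), np.float64(46.2))] 27.6
170 [(238, np.float64(-19.9), np.float64(45.7)), (240, np.float64(-18.0), np.float64(44.7)), (242, np.float64(-16.3), np.float64(45.3)), (244, np.float64(-14.5), np.float64(45.
[... 2649 characters left out ...]
loat64(-19.4), np.float64(44.7)), (241, np.float64(-17.6), np.float64(45.3)), (243, np.float64(-15.7), np.float64(44.3)), (245, np.float64(-14.0), np.float64(45.1)), (273, np.float64(11.4), np.float64(44.7)), (275, np.float64(13.2), np.float64(45.1)), (277, np.float64(15.1), np.float64(46.0)), (279, np.float64(16.9), np.float64(46.1))] -1.8
202 [(239, np.float64(-19.4), np.float64(44.1)), (241, np.float64(-17.7), np.float64(45.5)), (243, np.float64(-15.9), np.float64(46.4)), (245, np.float64(-14.0), np.float64(45.2)), (273, np.float64(11.5), np.float64(47.0)), (275, np.float64(13.3), np.float64(45.0)), (277, np.float64(15.1), np.float64(45.6)), (279, np.float64(16.9), np.float64(45.3))] -5.6
```

View pics/z4.png

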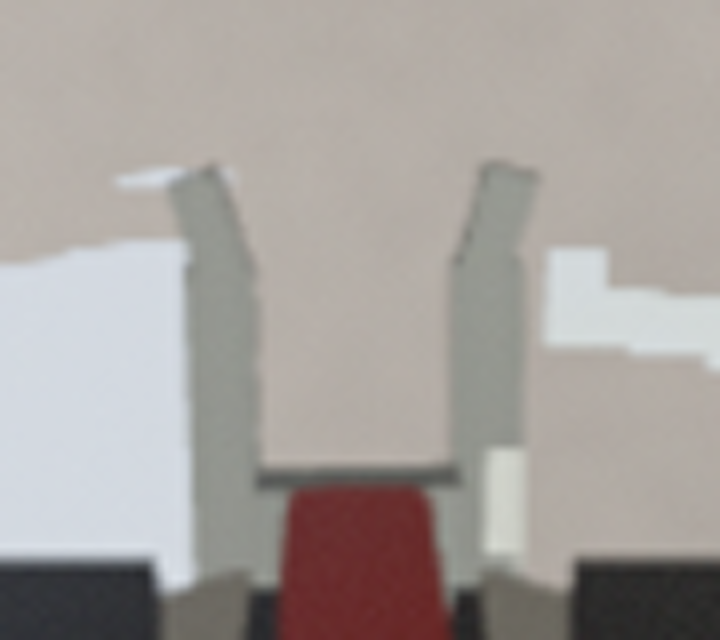

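```bash
python3 - <<'E'
from h import *
c=cal("wrist"); s=robot.observe()
d=np.load("/tmp/w4.npy")
P=np.array([[w2tool(i,j,d[i,j],c,s) for j in range(140,375)] for i in range(40,200)]).reshape(-1,3)
Q=P[(P[:,2]>.076)&(P[:,2]<.0865)&(P[:,0]>.05)&(P[:,0]<.1)]
for lo,hi in((-.1,-.04),(-.04,.04),(.04,.1)):
    a=Q[(Q[:,1]>lo)&(Q[:,1]<hi)]; (x,y),r=cv2.minEnclosingCircle((a[:,:2]*1000).astype(np.float32)); print(a.mean(0),x,y,r,len(a))
W=P[(P[:,2]>.1)&(P[:,2]<.114)]; print(np.median(W[:,2]),W[:,2].std())
print(s["tool_pos"],s["tool_rot"])
E
```

```text
[ 0.07449113 -0.07638245  0.08107944] 74.29771423339844 -77.15165710449219 17.86444091796875 1110
[ 0.07506723 -0.00213324  0.08095224] 74.7867431640625 -2.1650338172912598 17.85497283935547 1082
[0.07544764 0.07191477 0.08104358] 75.32676696777344 72.4309310913086 17.88624382019043 1110
0.10490737203693055 0.000799540058929202
[ 0.532885   -0.00322254  0.16646137] [-3.14065573e+00  5.02144882e-03 -2.55514591e-03]
```

Emit:
apply_moves(plan=[{"tx": 0,"ty": -0.0007,"tz": 0.02,"yaw": -0.005,"grip": -1},{"tx": 0,"ty": -0.0007,"tz": 0.04,"yaw": -0.005,"grip": -1},{"tx": 0,"ty": -0.0007,"tz": 0.05,"yaw": -0.005,"grip": -1},{"tx": 0,"ty": -0.0007,"tz": 0.052,"yaw": -0.005,"grip": -1},{"tx": 0,"ty": -0.0007,"tz": 0.052,"yaw": -0.005,"grip": -1}])

```text
time: 6.9
tool_pos: [0.5344, -0.0017, 0.1175]
tool_rot: [3.141, -0.001, 0.005]
contact_force: [0.6, -0.0, -1.4]
opening: 0.0136
```

Emit:
apply_moves(plan=[{"tx": 0,"ty": 0,"tz": 0.0007,"yaw": 0,"grip": -1},{"tx": 0,"ty": 0,"tz": 0.0015,"yaw": 0,"grip": -1},{"tx": 0,"ty": 0,"tz": 0.0015,"yaw": 0,"grip": -1}])

```text
time: 7.28
tool_pos: [0.5343, -0.002, 0.1158]
tool_rot: [3.141, -0.0, 0.005]
contact_force: [-0.0, 0.1, -2.0]
opening: 0.0134
```

```bash
python3 - <<'E'
from h import *
c=cal("wrist");s=robot.observe(); print(s["tool_pos"],s["tool_rot"],s["contact_force"])
im,d=robot.read_camera("wrist"); cv2.imwrite("pics/w5.png",im[:,:,::-1]);np.save("/tmp/w5.npy",d)
P=np.array([[w2tool(i,j,d[i,j],c,s) for j in range(140,375)] for i in range(40,200)]).reshape(-1,3)
k=(abs(P[:,0]-.02)<.03)&(abs(P[:,1])<.06)
a=P[k]; print(np.histogram(a[:,2],bins=np.arange(.03,.07,.002)))
for lo,hi in ((.042,.048),(.049,.058)):
    q=a[(a[:,2]>lo)&(a[:,2]<hi)]; print(lo,np.median(q[:,2]),len(q))
f=P[(P[:,2]>.042)&(P[:,2]<.0475)&(abs(P[:,1])<.03)]
for x in (0,5,10,15,20): 
    q=f[abs(f[:,0]*1e3-x)<2.5]; L=q[q[:,1]<0,1]*1e3;R=q[q[:,1]>0,1]*1e3; print(x,L.min(),L.max(),R.min(),R.max()) if len(L) and len(R) else 0
E
```

```text
[ 0.5342572  -0.00204578  0.11575442] [ 3.14148409e+00 -2.76641216e-04  4.63106580e-03] [-0.00251479  0.11953315 -1.97320426]
(array([   0,    0,    0,    0,    0,    0,   22,  530,  107,    8,    0,
        835, 6034,  224,    0,    0,    0,    0,    0,    0]), array([0.03 , 0.032, 0.034, 0.036, 0.038, 0.04 , 0.042, 0.044, 0.046,
       0.048, 0.05 , 0.052, 0.054, 0.056, 0.058, 0.06 , 0.062, 0.064,
       0.066, 0.068, 0.07 ]))
0.042 0.04535068711234584 659
0.049 0.05477035699213906 7098
0 -19.47659377115753 -12.087128883089514 10.424246189899762 17.740742737433475
5 -19.43713438531784 -12.010815031636728 10.397830301732748 17.717886540474467
10 -20.199547119749603 -12.044467760376923 10.361730085606322 17.561725440689077
15 -20.09206966296494 -12.823162508580912 10.280770107744623 17.491524886902674
20 -19.948752988086316 -12.79316444401721 10.193162608493427 17.42144621855762
```

View pics/w5.png

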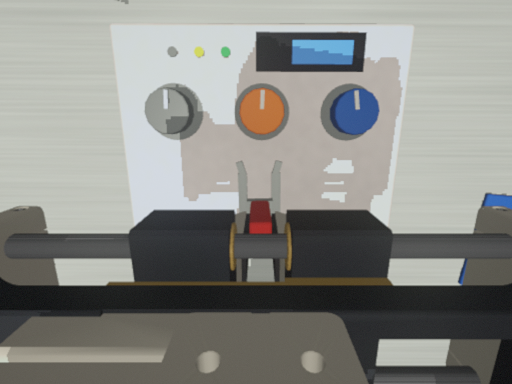

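```bash
python3 - <<'E'
from h import *
c=cal("wrist"); s=robot.observe(); print(s["time"],s["tool_pos"],s["qvel"])
d=np.load("/tmp/w5.npy")
P=np.array([[w2tool(i,j,d[i,j],c,s) for j in range(120,400)] for i in range(40,200)]).reshape(-1,3)
Q=P[(P[:,2]>.022)&(P[:,2]<.038)&(P[:,0]>.05)&(P[:,0]<.1)]
for lo,hi in((-.1,-.04),(-.04,.04),(.04,.1)):
    a=Q[(Q[:,1]>lo)&(Q[:,1]<hi)]; (x,y),r=cv2.minEnclosingCircle((a[:,:2]*1000).astype(np.float32)); print(a.mean(0),x,y,r,len(a))
E
```

```text
7.325 [ 0.53423923 -0.00203876  0.11571323] [ 1.92665363e-04  1.93925708e-03  3.81769619e-05 -3.50420850e-04
  5.24089259e-04 -1.05251529e-03]
[ 0.07396808 -0.07288448  0.03095725] 73.69383239746094 -73.58067321777344 17.939653396606445 1701
[0.07389569 0.00092995 0.03083813] 73.74331665039062 0.9359636306762695 17.867605209350586 1627
[0.07361886 0.07478011 0.03112622] 73.48992156982422 75.85531616210938 18.041019439697266 1704
```

Emit:
apply_moves(plan=[{"tx": 0,"ty": 0.002,"tz": 0.002,"yaw": 0.008,"grip": -1},{"tx": 0,"ty": 0.002,"tz": 0.0035,"yaw": 0.008,"grip": -1},{"tx": 0,"ty": 0.002,"tz": 0.0035,"yaw": 0.008,"grip": -1},{"tx": 0,"ty": 0.002,"tz": 0.0035,"yaw": 0.008,"grip": -1}])

```text
time: 7.82
tool_pos: [0.5342, -0.004, 0.1121]
tool_rot: [3.141, -0.0, -0.003]
contact_force: [0.2, -0.7, -1.0]
opening: 0.0132
```

```bash
cat > look.py <<'E'
from h import *
import sys
nm=sys.argv[1]
c=cal("wrist");s=robot.observe(); print(s["time"],np.round(s["tool_pos"],4),np.round(s["tool_rot"],4),np.round(s["contact_force"],2))
im,d=robot.read_camera("wrist"); cv2.imwrite(f"pics/{nm}.png",im[:,:,::-1]);np.save(f"/tmp/{nm}.npy",d)
I,J=np.mgrid[40:200,120:400]
K,R,t=c
D=d[40:200,120:400]
r=Rot.from_euler("xyz",s["tool_rot"])
X=np.stack([(J-K[0,2])/K[0,0]*D,(I-K[1,2])/K[1,1]*D,D],-1).reshape(-1,3)
P=r.inv().apply((X-t)@R-np.array(s["tool_pos"]))*1e3
k=(P[:,0]>40)&(P[:,0]<60)&(P[:,1]>-60)&(P[:,1]<60)
con=P[(abs(P[:,0]-20)<28)&(abs(P[:,1])<60)&(P[:,2]>48.5)&(P[:,2]<75)]; A=np.c_[con[:,:2],np.ones(len(con))]; co=np.linalg.lstsq(A,con[:,2],rcond=None)[0]; zc=np.median(con[:,2])
print("console z",zc,"tilt x,y",co[:2])
Q=P[(abs(P[:,2]-(zc-24))<4)&(P[:,0]>-5)&(P[:,0]<110)]
for lo,hi in((-110,-45),(-30,30),(45,110)):
    a=Q[(Q[:,1]>lo)&(Q[:,1]<hi)]
    if len(a)>200:
        (x,y),rr=cv2.minEnclosingCircle(a[:,:2].astype(np.float32)); print("cap",a.mean(0),x,y,rr,len(a))
f=P[(P[:,2]>42)&(P[:,2]<47.8)&(abs(P[:,1])<26)]; print("fork z",np.median(f[:,2]))
for x in range(0,36,5):
    q=f[abs(f[:,0]-x)<2.5]; L=q[q[:,1]<-5,1];R_=q[q[:,1]>5,1]
    if len(L) and len(R_): print(x,np.round([L.mean(),R_.mean(),(L.mean()+R_.mean())/2],2))
E
python3 look.py w6
```

```text
7.825 [ 0.5342 -0.004   0.1121] [ 3.1415 -0.     -0.0032] [ 0.16 -0.68 -1.03]
console z 51.087968809201236 tilt x,y [0.00061618 0.00081929]
cap [ 73.44889278 -75.66987267  27.16841367] 73.18933868408203 -76.37779235839844 17.968381881713867 1723
cap [73.90565312 -1.60376761 27.16674796] 73.5693588256836 -1.6412134170532227 17.884096145629883 1690
cap [74.25522508 72.60381159 27.28091394] 73.96287536621094 73.18795013427734 17.898221969604492 1723
fork z 45.30145048121897
0 [-15.83  14.17  -0.83]
5 [-15.65  14.04  -0.81]
10 [-15.95  13.92  -1.02]
15 [-16.34  13.86  -1.24]
20 [-16.51  13.76  -1.37]
25 [-17.05  14.    -1.53]
30 [-18.24  15.31  -1.46]
```

Emit:
apply_moves(plan=[{"tx": 0,"ty": -0.0003,"tz": 0.0005,"yaw": 0.01,"grip": -1},{"tx": 0,"ty": -0.0003,"tz": 0.001,"yaw": 0.01,"grip": -1},{"tx": 0,"ty": -0.0003,"tz": 0.001,"yaw": 0.01,"grip": -1}])

```text
time: 8.25
tool_pos: [0.5342, -0.0037, 0.1111]
tool_rot: [3.142, 0.0, -0.013]
contact_force: [-0.4, 0.4, -1.6]
opening: 0.0135
```

Emit:
apply_moves(plan=[{"tx": 0,"ty": 0,"tz": 0.0005,"yaw": 0,"grip": -1},{"tx": 0,"ty": 0,"tz": 0.0005,"yaw": 0,"grip": -1}])

```text
time: 8.5
tool_pos: [0.5342, -0.0037, 0.1106]
tool_rot: [3.142, 0.0, -0.013]
contact_force: [-0.3, 0.1, -1.9]
opening: 0.0134
```

Pose readings are now stable. Keep feeling downward.

Emit:
apply_moves(plan=[{"tx": 0,"ty": 0,"tz": 0.0005,"yaw": 0,"grip": -1},{"tx": 0,"ty": 0,"tz": 0.0005,"yaw": 0,"grip": -1}])

```text
time: 8.75
tool_pos: [0.5344, -0.0037, 0.1105]
tool_rot: [3.142, -0.001, -0.013]
contact_force: [-0.7, 0.0, 1.7]
opening: 0.0135
```

Emit:
apply_moves(plan=[{"tx": 0,"ty": 0,"tz": -0.0013,"yaw": 0,"grip": -1},{"tx": 0.005,"ty": 0,"tz": -0.0013,"yaw": 0,"grip": -1},{"tx": 0.012,"ty": 0,"tz": -0.0013,"yaw": 0,"grip": -1},{"tx": 0.018,"ty": 0,"tz": -0.0013,"yaw": 0,"grip": -1},{"tx": 0.02,"ty": 0,"tz": -0.0013,"yaw": 0,"grip": -1},{"tx": 0.02,"ty": 0,"tz": -0.0013,"yaw": 0,"grip": -1}])

```text
time: 9.5
tool_pos: [0.5542, -0.0039, 0.1112]
tool_rot: [3.142, 0.0, -0.013]
contact_force: [-0.4, -0.5, -2.0]
opening: 0.0134
```

```bash
python3 look.py w7
```

```text
9.5 [ 0.5542 -0.0039  0.1112] [ 3.1415e+00  3.0000e-04 -1.3200e-02] [-0.4  -0.5  -1.95]
console z 50.22407979592681 tilt x,y [-0.00142797  0.00032619]
cap [ 52.94543146 -76.02379309  26.29813168] 52.64963150024414 -76.64103698730469 17.931907653808594 1618
cap [53.9992482  -1.88742137 26.25345389] 53.570335388183594 -1.851813554763794 17.805030822753906 1594
cap [55.27061499 72.19370426 26.34907564] 54.92071533203125 72.91500854492188 18.05405044555664 1633
fork z 45.263744224378726
0 [-15.9   14.19  -0.86]
5 [-15.73  14.03  -0.85]
10 [-15.86  13.97  -0.94]
15 [-16.33  13.78  -1.28]
20 [-16.31  13.88  -1.21]
25 [-16.99  14.39  -1.3 ]
30 [-18.23  15.31  -1.46]
```

View pics/w7.png

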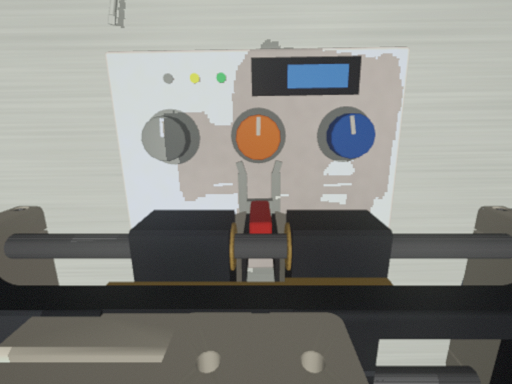

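Emit:
apply_moves(plan=[{"tx": 0.005,"ty": -0.0001,"tz": 0,"yaw": 0,"grip": -1},{"tx": 0.01,"ty": -0.0002,"tz": 0,"yaw": 0,"grip": -1},{"tx": 0.015,"ty": -0.0003,"tz": 0,"yaw": 0,"grip": -1},{"tx": 0.015,"ty": -0.0003,"tz": 0,"yaw": 0,"grip": -1}])

```text
time: 10.05
tool_pos: [0.5696, -0.0039, 0.1113]
tool_rot: [3.142, -0.0, -0.013]
contact_force: [0.2, 0.7, -0.9]
opening: 0.0135
```

Emit:
apply_moves(plan=[{"tx": 0.005,"ty": -0.0001,"tz": 0,"yaw": 0,"grip": -1},{"tx": 0.01,"ty": -0.0002,"tz": 0,"yaw": 0,"grip": -1},{"tx": 0.015,"ty": -0.0003,"tz": 0,"yaw": 0,"grip": -1},{"tx": 0.015,"ty": -0.0003,"tz": 0,"yaw": 0,"grip": -1}])

```text
time: 10.55
tool_pos: [0.5846, -0.0038, 0.1113]
tool_rot: [3.141, -0.0, -0.013]
contact_force: [0.5, -0.5, -2.3]
opening: 0.0133
```

Emit:
apply_moves(plan=[{"tx": 0.004,"ty": -0.0001,"tz": 0,"yaw": 0,"grip": -1},{"tx": 0.008,"ty": -0.0002,"tz": 0,"yaw": 0,"grip": -1},{"tx": 0.01,"ty": -0.0002,"tz": 0,"yaw": 0,"grip": -1}])

```text
time: 10.92
tool_pos: [0.5945, -0.0037, 0.1114]
tool_rot: [3.141, -0.0, -0.013]
contact_force: [-0.7, 0.0, -1.2]
opening: 0.0136
```

```bash
python3 look.py w8
```

```text
10.925 [ 0.5945 -0.0037  0.1114] [ 3.1415e+00 -1.0000e-04 -1.3200e-02] [-0.75  0.04 -1.21]
console z 50.33759304153679 tilt x,y [0.00157169 0.00082197]
cap [ 15.36500774 -75.22098269  26.48245089] 12.214898109436035 -75.95608520507812 18.05820655822754 1220
cap [16.59426279 -1.12251979 26.46266411] 13.640300750732422 -1.1913005113601685 17.81604766845703 1187
cap [16.78050596 72.99884426 26.5945785 ] 14.745107650756836 73.73898315429688 18.068161010742188 1308
fork z 45.35652634944221
0 [-18.79  16.82  -0.98]
5 [-19.29  17.44  -0.93]
15 [-19.89  17.41  -1.24]
20 [-18.74  16.35  -1.2 ]
25 [-17.6   14.62  -1.49]
30 [-17.79  15.39  -1.2 ]
```

View pics/w8.png

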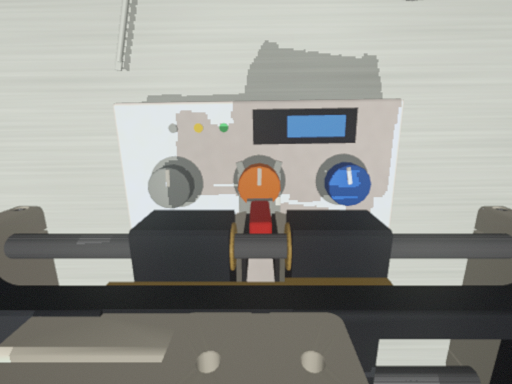

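Emit:
apply_moves(plan=[{"tx": 0.001,"ty": 0,"tz": 0,"yaw": 0,"grip": -1},{"tx": 0.002,"ty": 0,"tz": 0,"yaw": 0,"grip": -1},{"tx": 0.003,"ty": 0,"tz": 0,"yaw": 0,"grip": -1}])

```text
time: 11.35
tool_pos: [0.5972, -0.0037, 0.1114]
tool_rot: [3.141, -0.0, -0.013]
contact_force: [-0.8, 0.3, -1.3]
opening: 0.0134
```

Emit:
apply_moves(plan=[{"tx": 0.0005,"ty": 0,"tz": 0,"yaw": 0,"grip": -1},{"tx": 0.001,"ty": 0,"tz": 0,"yaw": 0,"grip": -1}])

```text
time: 11.6
tool_pos: [0.5982, -0.0038, 0.1114]
tool_rot: [3.141, -0.0, -0.013]
contact_force: [0.4, -0.4, -1.1]
opening: 0.0135
```

Emit:
apply_moves(plan=[{"tx": 0.0005,"ty": 0,"tz": 0,"yaw": 0,"grip": -1},{"tx": 0.001,"ty": 0,"tz": 0,"yaw": 0,"grip": -1}])

```text
time: 11.85
tool_pos: [0.5992, -0.0038, 0.1114]
tool_rot: [3.142, 0.0, -0.013]
contact_force: [0.6, -0.2, -1.3]
opening: 0.0134
```

Emit:
apply_moves(plan=[{"tx": 0.0005,"ty": 0,"tz": 0,"yaw": 0,"grip": -1},{"tx": 0.001,"ty": 0,"tz": 0,"yaw": 0,"grip": -1}])

```text
time: 12.1
tool_pos: [0.6002, -0.0037, 0.1114]
tool_rot: [3.142, -0.0, -0.013]
contact_force: [-0.2, 0.7, -1.9]
opening: 0.0133
```

Emit:
apply_moves(plan=[{"tx": 0.0005,"ty": 0,"tz": 0,"yaw": 0,"grip": -1},{"tx": 0.001,"ty": 0,"tz": 0,"yaw": 0,"grip": -1}])

```text
time: 12.35
tool_pos: [0.6013, -0.0038, 0.1114]
tool_rot: [3.141, -0.0, -0.013]
contact_force: [0.6, 0.6, -1.7]
opening: 0.0134
```

Emit:
apply_moves(plan=[{"tx": 0.0005,"ty": 0,"tz": 0,"yaw": 0,"grip": -1},{"tx": 0.001,"ty": 0,"tz": 0,"yaw": 0,"grip": -1}])

```text
time: 12.6
tool_pos: [0.6023, -0.0038, 0.1114]
tool_rot: [3.141, -0.0, -0.013]
contact_force: [-0.6, 0.2, -2.2]
opening: 0.0135
```

Emit:
apply_moves(plan=[{"tx": 0.0004,"ty": 0,"tz": 0,"yaw": 0,"grip": -1},{"tx": 0.0008,"ty": 0,"tz": 0,"yaw": 0,"grip": -1}])

```text
time: 12.85
tool_pos: [0.6031, -0.0038, 0.1114]
tool_rot: [3.141, -0.0, -0.013]
contact_force: [0.2, 0.2, -1.8]
opening: 0.0133
```

Emit:
apply_moves(plan=[{"tx": 0.0004,"ty": 0,"tz": 0,"yaw": 0,"grip": -1},{"tx": 0.0008,"ty": 0,"tz": 0,"yaw": 0,"grip": -1}])

```text
time: 13.1
tool_pos: [0.6038, -0.0038, 0.1114]
tool_rot: [3.142, 0.0, -0.013]
contact_force: [0.5, -0.2, -1.6]
opening: 0.0134
```

Emit:
apply_moves(plan=[{"tx": 0.0004,"ty": 0,"tz": 0,"yaw": 0,"grip": -1},{"tx": 0.0008,"ty": 0,"tz": 0,"yaw": 0,"grip": -1}])

```text
time: 13.35
tool_pos: [0.6047, -0.0038, 0.1114]
tool_rot: [3.141, -0.0, -0.013]
contact_force: [0.5, -0.2, -1.7]
opening: 0.0134
```

Emit:
apply_moves(plan=[{"tx": 0.0004,"ty": 0,"tz": 0,"yaw": 0,"grip": -1},{"tx": 0.0006,"ty": 0,"tz": 0,"yaw": 0,"grip": -1}])

```text
time: 13.6
tool_pos: [0.6052, -0.0038, 0.1114]
tool_rot: [3.142, 0.0, -0.013]
contact_force: [-0.6, -0.3, -1.8]
opening: 0.0136
```

Emit:
apply_moves(plan=[{"tx": 0.0004,"ty": 0,"tz": 0,"yaw": 0,"grip": -1},{"tx": 0.0008,"ty": 0,"tz": 0,"yaw": 0,"grip": -1}])

```text
time: 13.85
tool_pos: [0.6061, -0.0038, 0.1114]
tool_rot: [3.141, -0.0, -0.013]
contact_force: [0.8, -0.4, -1.1]
opening: 0.0135
```

Emit:
apply_moves(plan=[{"tx": 0.0003,"ty": 0,"tz": 0,"yaw": 0,"grip": -1},{"tx": 0.0006,"ty": 0,"tz": 0,"yaw": 0,"grip": -1}])

```text
time: 14.1
tool_pos: [0.6066, -0.0039, 0.1114]
tool_rot: [3.142, 0.0, -0.013]
contact_force: [0.2, -0.2, -1.2]
opening: 0.0137
```

Emit:
apply_moves(plan=[{"tx": 0.0004,"ty": 0,"tz": 0,"yaw": 0,"grip": -1},{"tx": 0.0008,"ty": 0,"tz": 0,"yaw": 0,"grip": -1}])

```text
time: 14.35
tool_pos: [0.6074, -0.0039, 0.1114]
tool_rot: [3.141, -0.0, -0.013]
contact_force: [-0.3, 1.1, -2.1]
opening: 0.0132
```

```bash
python3 look.py w9; python3 -c "
import cv2;cv2.imwrite('pics/z9.png',cv2.resize(cv2.imread('pics/w9.png')[150:240,200:320],(800,600),interpolation=2))"
```

```text
14.35 [ 0.6074 -0.0039  0.1114] [ 3.1415 -0.     -0.0132] [-0.28  1.13 -2.14]
console z 50.256587228558416 tilt x,y [-0.00580531 -0.00142741]
cap [  8.87585184 -75.10388882  26.56102601] 4.151007175445557 -75.58451080322266 16.89130210876465 579
cap [10.05320154 -1.2637051  26.55758059] 5.20394229888916 -1.3047168254852295 16.879343032836914 574
cap [10.0560065  72.87560482 26.63381895] 3.316758155822754 73.50016021728516 17.48468589782715 694
fork z 45.285687958901654
5 [-19.12  16.93  -1.1 ]
10 [-17.91  15.5   -1.2 ]
15 [-16.41  13.82  -1.29]
20 [-16.39  13.75  -1.32]
25 [-17.2   14.08  -1.56]
30 [-18.29  15.45  -1.42]
```

View pics/z9.png

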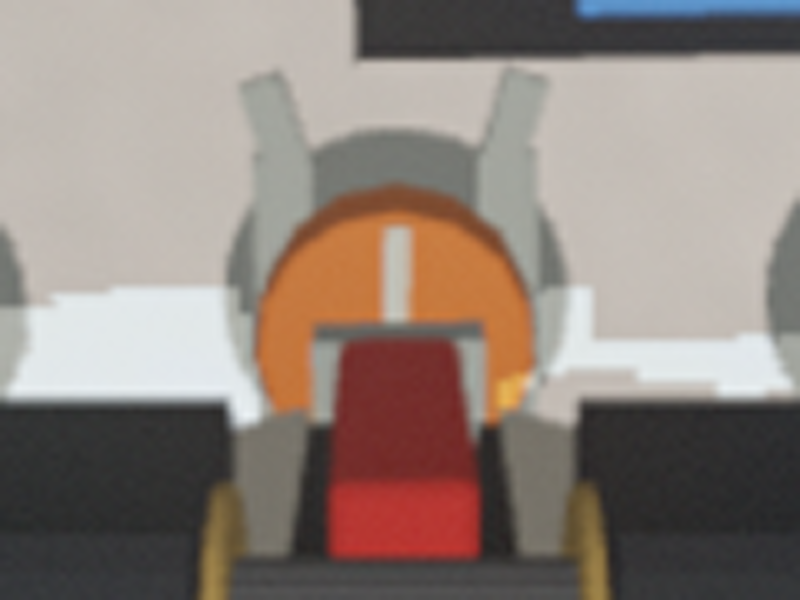

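Emit:
apply_moves(plan=[{"tx": 0.0003,"ty": 0,"tz": 0,"yaw": 0,"grip": -1},{"tx": 0.0006,"ty": 0,"tz": 0,"yaw": 0,"grip": -1}])

```text
time: 14.65
tool_pos: [0.608, -0.0039, 0.1114]
tool_rot: [3.141, 0.0, -0.013]
contact_force: [0.0, -0.2, -1.3]
opening: 0.0135
```

Emit:
apply_moves(plan=[{"tx": 0.0003,"ty": 0,"tz": 0,"yaw": 0,"grip": -1},{"tx": 0.0006,"ty": 0,"tz": 0,"yaw": 0,"grip": -1}])

```text
time: 14.9
tool_pos: [0.6086, -0.0039, 0.1114]
tool_rot: [3.142, 0.0, -0.013]
contact_force: [-0.8, -1.0, -0.9]
opening: 0.013
```

Emit:
apply_moves(plan=[{"tx": 0.0003,"ty": 0,"tz": 0,"yaw": 0,"grip": -1},{"tx": 0.0006,"ty": 0,"tz": 0,"yaw": 0,"grip": -1}])

```text
time: 15.15
tool_pos: [0.6092, -0.0039, 0.1114]
tool_rot: [3.141, 0.0, -0.013]
contact_force: [-0.5, 0.2, -2.6]
opening: 0.0132
```

Emit:
apply_moves(plan=[{"tx": 0.0003,"ty": 0,"tz": 0,"yaw": 0,"grip": -1},{"tx": 0.0006,"ty": 0,"tz": 0,"yaw": 0,"grip": -1}])

```text
time: 15.4
tool_pos: [0.6096, -0.0039, 0.1113]
tool_rot: [3.142, 0.0, -0.013]
contact_force: [-1.5, 0.3, -1.2]
opening: 0.0136
```

Emit:
apply_moves(plan=[{"tx": 0.0002,"ty": 0,"tz": 0,"yaw": 0,"grip": -1},{"tx": 0.0004,"ty": 0,"tz": 0,"yaw": 0,"grip": -1}])

```text
time: 15.65
tool_pos: [0.61, -0.0039, 0.1113]
tool_rot: [3.142, 0.001, -0.013]
contact_force: [-1.2, 0.6, -1.9]
opening: 0.0132
```

Emit:
apply_moves(plan=[{"tx": 0.0003,"ty": 0,"tz": 0,"yaw": 0,"grip": -1},{"tx": 0.0005,"ty": 0,"tz": 0,"yaw": 0,"grip": -1}])

```text
time: 15.9
tool_pos: [0.6105, -0.0039, 0.1112]
tool_rot: [3.142, 0.001, -0.013]
contact_force: [-1.9, -0.3, -2.2]
opening: 0.0136
```

```bash
cat >> look.py <<'E'
tips=f[f[:,0]>24]; print("tip x",tips[:,0].max(), "fork z by x",[(x,round(float(np.median(f[abs(f[:,0]-x)<3][:,2])),2)) for x in (12,18,24,30) if (abs(f[:,0]-x)<3).sum()>5], "torque",np.round(s["torque"],3))
E
python3 look.py w10
```

```text
15.9 [ 0.6105 -0.0039  0.1112] [ 3.1415e+00  7.0000e-04 -1.3200e-02] [-1.94 -0.32 -2.2 ]
console z 50.0506797132867 tilt x,y [-0.00848905 -0.00168093]
cap [  7.66684359 -75.07676636  26.44309692] 2.537656784057617 -75.8397445678711 16.723722457885742 437
cap [ 8.82504496 -1.33347512 26.29616368] 3.277845621109009 -1.290424108505249 16.858016967773438 489
cap [ 8.76711632 72.75232328 26.46629839] 3.369575262069702 73.2924575805664 16.799724578857422 544
fork z 45.619859455562604
0 [-19.4   17.36  -1.02]
5 [-18.65  16.3   -1.17]
10 [-16.72  14.7   -1.01]
15 [-16.28  13.86  -1.21]
20 [-16.38  13.74  -1.32]
25 [-17.29  14.66  -1.32]
30 [-18.28  15.98  -1.15]
tip x 59.25546432735802 fork z by x [(12, 45.49), (18, 45.78), (24, 45.65), (30, 45.9)] torque [-0.003  0.507 -0.047]
```

Emit:
apply_moves(plan=[{"tx": 0,"ty": 0,"tz": 0,"yaw": 0,"grip": -1},{"tx": 0.0004,"ty": 0,"tz": 0,"yaw": 0,"grip": -1},{"tx": 0.0008,"ty": 0,"tz": 0,"yaw": 0,"grip": -1}], force=60)

```text
time: 16.32
tool_pos: [0.6111, -0.0039, 0.1112]
tool_rot: [3.142, 0.001, -0.013]
contact_force: [-2.8, 0.3, -2.3]
opening: 0.0133
```

```bash
python3 look.py w11|egrep -v "^[0-9]+ \["; python3 -c "
import cv2;cv2.imwrite('pics/z11.png',cv2.resize(cv2.imread('pics/w11.png')[150:240,200:320],(800,600),interpolation=2))"
```

```text
16.325 [ 0.6111 -0.0039  0.1112] [ 3.1415e+00  1.0000e-03 -1.3200e-02] [-2.8   0.27 -2.31]
console z 49.99900835193309 tilt x,y [-0.0079301  -0.00205575]
cap [  7.39154729 -75.06855038  26.43397978] 2.8681440353393555 -75.9614028930664 15.896867752075195 404
cap [ 8.48028782 -1.535952   26.24656345] 3.5090012550354004 -1.2575249671936035 16.751035690307617 463
cap [ 8.39291043 72.81029293 26.40297753] 3.009425640106201 73.4697265625 16.766782760620117 500
fork z 45.692356772760036
tip x 59.27740054358128 fork z by x [(12, 45.61), (18, 45.58), (24, 45.79), (30, 46.09)] torque [ 0.003  0.768 -0.018]
```

View pics/z11.png

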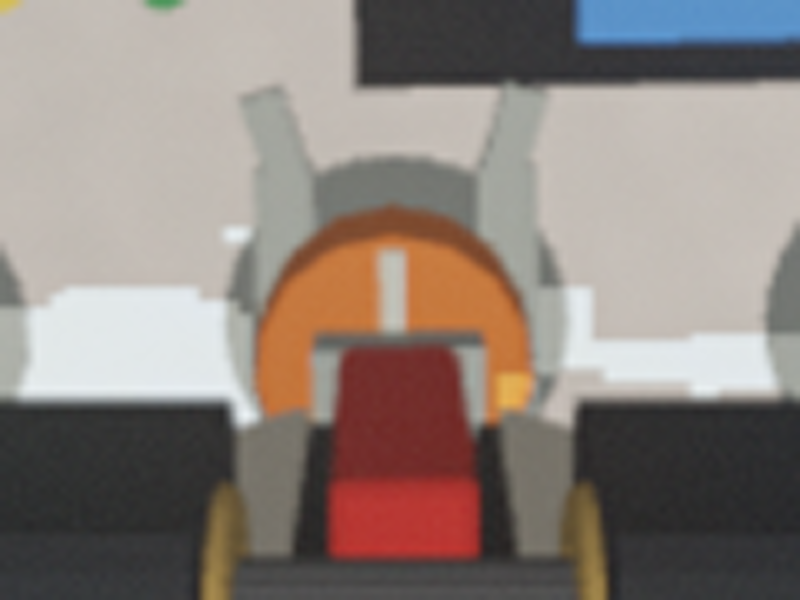

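Emit:
apply_moves(plan=[{"tx": -0.0005,"ty": 0,"tz": 0,"yaw": 0,"grip": -1},{"tx": -0.001,"ty": 0,"tz": 0,"yaw": 0,"grip": -1},{"tx": -0.001,"ty": 0,"tz": 0,"yaw": 0,"grip": -1}])

```text
time: 16.75
tool_pos: [0.6106, -0.0039, 0.1115]
tool_rot: [3.142, -0.0, -0.013]
contact_force: [-2.5, 0.0, -3.5]
opening: 0.0132
```

```bash
python3 look.py w12|egrep -v "^[0-9]+ \["; python3 - <<'E'
import cv2,numpy as np
# tip row tracking: vertical template shift of tine tips between frames
a=cv2.imread('pics/w9.png',0).astype(np.float32)
for n in ("w8","w10","w11","w12"):
    b=cv2.imread(f'pics/{n}.png',0)
    T=cv2.imread('pics/w9.png',0)[156:172,233:252]
    r=cv2.matchTemplate(b[148:182,225:260],T,cv2.TM_CCOEFF_NORMED); print(n,cv2.minMaxLoc(r)[1:4:2], "ref (8,8)")
E
```

```text
16.75 [ 0.6106 -0.0039  0.1115] [ 3.1415e+00 -2.0000e-04 -1.3200e-02] [-2.52  0.05 -3.5 ]
console z 50.28224775030044 tilt x,y [-0.0085503  -0.00171298]
cap [  7.51089602 -75.02263682  26.63841029] 2.9511971473693848 -75.35414123535156 15.956385612487793 426
cap [ 8.8151173  -1.26750204 26.44508097] 3.4070138931274414 -1.2286596298217773 16.794292449951172 494
cap [ 8.63588235 72.85862175 26.66479599] 2.8156380653381348 73.15442657470703 16.813621520996094 533
fork z 45.66412982173132
tip x 30.989466878665123 fork z by x [(12, 45.52), (18, 45.76), (24, 45.69), (30, 45.78)] torque [0.032 0.56  0.004]
w8 (0.4032542407512665, (16, 4)) ref (8,8)
w10 (0.8832608461380005, (8, 9)) ref (8,8)
w11 (0.891281008720398, (8, 10)) ref (8,8)
w12 (0.9007881879806519, (8, 10)) ref (8,8)
```

Emit:
apply_moves(plan=[{"tx": -0.0005,"ty": 0,"tz": 0.0005,"yaw": 0,"grip": -1},{"tx": -0.0005,"ty": 0,"tz": 0.001,"yaw": 0,"grip": -1},{"tx": -0.0005,"ty": 0,"tz": 0.0012,"yaw": 0,"grip": -1}])

```text
time: 17.18
tool_pos: [0.6104, -0.0039, 0.1108]
tool_rot: [3.141, -0.001, -0.013]
contact_force: [-2.8, 0.1, 3.3]
opening: 0.0133
```

Emit:
apply_moves(plan=[{"tx": 0,"ty": 0,"tz": 0.0004,"yaw": 0,"grip": -1},{"tx": 0,"ty": 0,"tz": 0.0008,"yaw": 0,"grip": -1}])

```text
time: 17.42
tool_pos: [0.6104, -0.0037, 0.1106]
tool_rot: [3.142, -0.002, -0.013]
contact_force: [-4.0, 1.8, 8.4]
opening: 0.0135
```

```bash
python3 look.py w13|egrep -v "^[0-9]+ \[|cap"; python3 - <<'E'
import cv2,numpy as np
for n in ("w13",):
    b=cv2.imread(f'pics/{n}.png',0)
    T=cv2.imread('pics/w9.png',0)[156:172,233:252]
    r=cv2.matchTemplate(b[148:182,225:260],T,cv2.TM_CCOEFF_NORMED); print(n,cv2.minMaxLoc(r)[1:4:2], "ref (8,8)")
E
```

```text
17.425 [ 0.6104 -0.0037  0.1106] [ 3.1416e+00 -1.5000e-03 -1.3100e-02] [-4.01  1.8   8.43]
console z 49.57374407917983 tilt x,y [-0.00562298 -0.00141259]
fork z 45.57321781096179
tip x 59.281867861407136 fork z by x [(12, 45.33), (18, 45.56), (24, 45.59), (30, 45.89)] torque [ 0.209  0.963 -0.013]
w13 (0.8796566128730774, (9, 11)) ref (8,8)
```

Emit:
apply_moves(plan=[{"tx": -0.001,"ty": 0,"tz": 0,"yaw": 0,"grip": -1},{"tx": -0.002,"ty": 0,"tz": 0.0003,"yaw": 0,"grip": -1},{"tx": -0.003,"ty": 0,"tz": 0.0005,"yaw": 0,"grip": -1},{"tx": -0.003,"ty": 0,"tz": 0.0005,"yaw": 0,"grip": -1}])

```text
time: 17.98
tool_pos: [0.6092, -0.0039, 0.1105]
tool_rot: [3.141, -0.006, -0.013]
contact_force: [1.9, 0.8, 6.3]
opening: 0.0133
```

```bash
cat > trk.py <<'E'
import cv2,sys,numpy as np
n=sys.argv[1]; b=cv2.imread(f'pics/{n}.png',0); T=cv2.imread('pics/w9.png',0)[156:172,233:252]
r=cv2.matchTemplate(cv2.resize(b[148:182,225:260],None,fx=4,fy=4,interpolation=2),cv2.resize(T,None,fx=4,fy=4,interpolation=2),cv2.TM_CCOEFF_NORMED); m=cv2.minMaxLoc(r);print(n,"tip shift px (col,row)",m[3][0]/4-8,m[3][1]/4-8,round(m[1],2))
E
python3 look.py w14|egrep -v "^[0-9]+ \["; for i in w8 w9 w10 w11 w12 w13 w14; do python3 trk.py $i; done
```

```text
17.975 [ 0.6092 -0.0039  0.1105] [ 3.1413 -0.0058 -0.0132] [1.91 0.81 6.29]
console z 49.5032749628371 tilt x,y [-0.00031323 -0.00134997]
cap [  8.269835   -75.02338998  25.71434107] 2.718351364135742 -75.6619873046875 16.709774017333984 480
cap [ 9.68607557 -1.39310185 25.33549058] 4.4968695640563965 -1.1610419750213623 16.788450241088867 503
cap [ 9.36230317 72.85164489 25.76027092] 3.714463710784912 73.0344009399414 17.26836395263672 592
fork z 45.47804411988157
tip x 63.453833090851255 fork z by x [(12, 45.38), (18, 45.37), (24, 45.18), (30, 45.59)] torque [ 0.237 -0.207  0.002]
w8 tip shift px (col,row) 8.0 -4.0 0.4
w9 tip shift px (col,row) 0.0 0.0 1.0
w10 tip shift px (col,row) 0.25 1.75 0.9
w11 tip shift px (col,row) 0.25 2.75 0.9
w12 tip shift px (col,row) 0.5 2.25 0.92
w13 tip shift px (col,row) 0.5 2.25 0.9
w14 tip shift px (col,row) 0.25 1.0 0.9
```

Emit:
apply_moves(plan=[{"tx": 0,"ty": 0,"tz": -0.0012,"yaw": 0,"grip": -1},{"tx": 0,"ty": 0,"tz": -0.0024,"yaw": 0,"grip": -1},{"tx": 0,"ty": 0,"tz": -0.0024,"yaw": 0,"grip": -1}])

```text
time: 18.4
tool_pos: [0.6068, -0.0039, 0.1108]
tool_rot: [3.142, 0.001, -0.013]
contact_force: [0.1, 0.0, -1.0]
opening: 0.013
```

```bash
python3 look.py w15|egrep -v "^[0-9]+ \["; python3 trk.py w15
```

```text
18.4 [ 0.6068 -0.0039  0.1108] [ 3.1415e+00  9.0000e-04 -1.3300e-02] [ 0.07  0.04 -0.96]
console z 49.6829261053404 tilt x,y [-0.00446464 -0.00106227]
cap [  9.32578267 -75.06624016  25.94602586] 3.4195356369018555 -75.6834716796875 17.204999923706055 614
cap [10.78795253 -1.48037369 25.94048994] 5.098136901855469 -1.7287931442260742 17.381179809570312 641
cap [10.44755128 72.79491208 25.99807459] 4.4141998291015625 73.21665954589844 17.54203224182129 720
fork z 45.312014856357806
tip x 62.61598367034589 fork z by x [(12, 45.4), (18, 45.08), (24, 45.37), (30, 45.2)] torque [-0.039  0.012 -0.008]
w15 tip shift px (col,row) -0.25 -0.5 0.97
```

Emit:
apply_moves(plan=[{"tx": 0.0005,"ty": 0,"tz": -0.0006,"yaw": 0,"grip": -1},{"tx": 0.001,"ty": 0,"tz": -0.0006,"yaw": 0,"grip": -1},{"tx": 0.0015,"ty": 0,"tz": -0.0006,"yaw": 0,"grip": -1},{"tx": 0.0018,"ty": 0,"tz": -0.0006,"yaw": 0,"grip": -1}])

```text
time: 18.95
tool_pos: [0.6088, -0.0039, 0.1119]
tool_rot: [3.142, 0.0, -0.013]
contact_force: [-0.4, -0.1, -1.2]
opening: 0.0136
```

Emit:
apply_moves(plan=[{"tx": 0.0003,"ty": 0,"tz": 0,"yaw": 0,"grip": -1},{"tx": 0.0006,"ty": 0,"tz": 0,"yaw": 0,"grip": -1}])

```text
time: 19.2
tool_pos: [0.6093, -0.0039, 0.1119]
tool_rot: [3.142, 0.0, -0.013]
contact_force: [0.0, -1.0, -2.1]
opening: 0.0128
```

Emit:
apply_moves(plan=[{"tx": 0.0003,"ty": 0,"tz": 0.0003,"yaw": 0,"grip": -1},{"tx": 0.0006,"ty": 0,"tz": 0.0003,"yaw": 0,"grip": -1}])

```text
time: 19.45
tool_pos: [0.6098, -0.0039, 0.1115]
tool_rot: [3.142, 0.001, -0.013]
contact_force: [-2.1, -0.1, -2.4]
opening: 0.0133
```

Emit:
apply_moves(plan=[{"tx": 0.0003,"ty": 0,"tz": 0,"yaw": 0,"grip": -1},{"tx": 0.0005,"ty": 0,"tz": 0,"yaw": 0,"grip": -1}])

```text
time: 19.7
tool_pos: [0.6102, -0.0039, 0.1115]
tool_rot: [3.142, 0.001, -0.013]
contact_force: [-0.9, -0.7, -1.1]
opening: 0.0136
```

Emit:
apply_moves(plan=[{"tx": 0.0003,"ty": 0,"tz": 0,"yaw": 0,"grip": -1},{"tx": 0.0004,"ty": 0,"tz": 0,"yaw": 0,"grip": -1}])

```text
time: 19.95
tool_pos: [0.6106, -0.0039, 0.1114]
tool_rot: [3.142, 0.001, -0.013]
contact_force: [-2.6, 0.1, -2.7]
opening: 0.0129
```

```bash
python3 look.py w16|egrep -v "^[0-9]+ \["; python3 trk.py w16
```

```text
19.95 [ 0.6106 -0.0039  0.1114] [ 3.1416e+00  7.0000e-04 -1.3200e-02] [-2.63  0.08 -2.75]
console z 50.24159598319129 tilt x,y [-0.00872123 -0.00164241]
cap [  7.47504313 -74.95733502  26.61769254] 2.054924249649048 -75.48238372802734 16.52123260498047 428
cap [ 8.71942761 -1.27011013 26.55899241] 3.6525259017944336 -1.20853853225708 16.816699981689453 488
cap [ 8.6438422  72.79636771 26.65862419] 2.7368271350860596 73.25550842285156 16.841259002685547 538
fork z 45.66165078497562
tip x 56.77088084054599 fork z by x [(12, 45.64), (18, 45.54), (24, 45.77), (30, 45.98)] torque [ 0.066  0.573 -0.061]
w16 tip shift px (col,row) 0.5 2.75 0.92
```

Emit:
apply_moves(plan=[{"tx": 0,"ty": 0,"tz": -0.0004,"yaw": 0,"grip": -1},{"tx": 0,"ty": 0,"tz": -0.0008,"yaw": 0,"grip": -1}])

```text
time: 20.25
tool_pos: [0.6106, -0.0039, 0.1121]
tool_rot: [3.142, 0.001, -0.013]
contact_force: [-1.9, -0.5, -2.9]
opening: 0.0132
```

Emit:
apply_moves(plan=[{"tx": 0,"ty": 0,"tz": -0.0003,"yaw": 0,"grip": -1},{"tx": 0,"ty": 0,"tz": -0.0005,"yaw": 0,"grip": -1}])

```text
time: 20.5
tool_pos: [0.6107, -0.0039, 0.1127]
tool_rot: [3.142, 0.001, -0.013]
contact_force: [-3.2, -0.6, -3.2]
opening: 0.0131
```

Emit:
apply_moves(plan=[{"tx": 0,"ty": 0,"tz": -0.0003,"yaw": 0,"grip": -1},{"tx": 0,"ty": 0,"tz": -0.0005,"yaw": 0,"grip": -1}])

```text
time: 20.75
tool_pos: [0.6107, -0.0039, 0.1131]
tool_rot: [3.142, 0.001, -0.013]
contact_force: [-3.2, -0.6, -4.8]
opening: 0.0132
```

Emit:
apply_moves(plan=[{"tx": 0,"ty": 0,"tz": -0.0003,"yaw": 0,"grip": -1},{"tx": 0,"ty": 0,"tz": -0.0005,"yaw": 0,"grip": -1}])

```text
time: 21.0
tool_pos: [0.6106, -0.0039, 0.1135]
tool_rot: [-3.142, 0.001, -0.013]
contact_force: [-2.7, 0.9, -7.7]
opening: 0.0135
```

```bash
python3 look.py w17|egrep -v "^[0-9]+ \["; python3 trk.py w17
```

```text
21.0 [ 0.6106 -0.0039  0.1135] [-3.1415e+00  1.0000e-03 -1.3200e-02] [-2.69  0.89 -7.68]
console z 52.261310272454296 tilt x,y [-0.00937241 -0.00180981]
cap [  7.16593586 -75.00850877  28.68933564] 1.7054271697998047 -75.48775482177734 17.075044631958008 454
cap [ 8.79154544 -1.05802265 27.76445772] 3.399202346801758 -1.3329432010650635 16.97591209411621 523
cap [ 8.27159578 72.91907018 28.71389263] 3.5428693294525146 73.11437225341797 17.106225967407227 554
fork z 45.67355789363565
tip x 31.127016847752525 fork z by x [(12, 45.54), (18, 45.49), (24, 45.9), (30, 45.98)] torque [ 0.041  0.565 -0.014]
w17 tip shift px (col,row) 0.5 2.25 0.94
```

Emit:
apply_moves(plan=[{"tx": 0,"ty": 0,"tz": -0.0003,"yaw": 0,"grip": -1},{"tx": 0,"ty": 0,"tz": -0.0005,"yaw": 0,"grip": -1}])

```text
time: 21.3
tool_pos: [0.6105, -0.0039, 0.1139]
tool_rot: [-3.142, 0.001, -0.013]
contact_force: [-3.5, -0.6, -10.1]
opening: 0.013
```

Emit:
apply_moves(plan=[{"tx": 0,"ty": 0,"tz": -0.0003,"yaw": 0,"grip": -1},{"tx": 0,"ty": 0,"tz": -0.0005,"yaw": 0,"grip": -1}])

```text
time: 21.55
tool_pos: [0.6107, -0.0039, 0.1146]
tool_rot: [3.142, 0.001, -0.013]
contact_force: [-3.2, 0.4, -9.5]
opening: 0.0129
```

Emit:
apply_moves(plan=[{"tx": 0,"ty": 0,"tz": -0.0004,"yaw": 0,"grip": -1},{"tx": 0,"ty": 0,"tz": -0.0008,"yaw": 0,"grip": -1}])

```text
time: 21.8
tool_pos: [0.6113, -0.0039, 0.1166]
tool_rot: [3.141, -0.001, -0.013]
contact_force: [-3.6, 0.6, -3.3]
opening: 0.0131
```

Emit:
apply_moves(plan=[{"tx": 0,"ty": 0,"tz": -0.0004,"yaw": 0,"grip": -1},{"tx": 0,"ty": 0,"tz": -0.0008,"yaw": 0,"grip": -1}])

```text
time: 22.05
tool_pos: [0.6112, -0.004, 0.1171]
tool_rot: [3.141, -0.001, -0.013]
contact_force: [-3.1, 0.1, -3.8]
opening: 0.0136
```

Emit:
apply_moves(plan=[{"tx": 0,"ty": 0,"tz": -0.0015,"yaw": 0,"grip": -1},{"tx": -0.0007,"ty": 0,"tz": -0.003,"yaw": 0,"grip": -1},{"tx": -0.0013,"ty": 0,"tz": -0.0045,"yaw": 0,"grip": -1},{"tx": -0.002,"ty": 0,"tz": -0.006,"yaw": 0,"grip": -1},{"tx": -0.0025,"ty": 0,"tz": -0.006,"yaw": 0,"grip": -1}])

```text
time: 22.68
tool_pos: [0.6095, -0.0039, 0.1236]
tool_rot: [3.141, -0.003, -0.013]
contact_force: [-0.7, 0.1, -1.5]
opening: 0.013
```

```bash
python3 look.py w18|egrep -v "^[0-9]+ \["; python3 trk.py w18
```

```text
22.675 [ 0.6095 -0.0039  0.1236] [ 3.1413e+00 -3.1000e-03 -1.3200e-02] [-0.69  0.12 -1.45]
console z 62.46539485480213 tilt x,y [ 0.00264447 -0.00197068]
cap [  5.95780197 -75.13442381  38.68875073] 1.1718053817749023 -75.48394012451172 17.161081314086914 587
cap [ 7.06403656 72.90197029 38.85858647] 1.9441851377487183 73.32682037353516 17.361370086669922 686
fork z 45.36788796589089
tip x 32.05662427525088 fork z by x [(12, 45.4), (18, 45.23), (24, 45.44), (30, 45.62)] torque [-0.001  0.09   0.01 ]
w18 tip shift px (col,row) 0.0 0.25 0.98
```

View pics/w18.png

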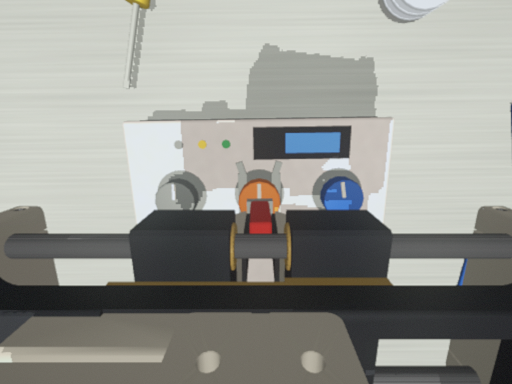

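Emit:
apply_moves(plan=[{"tx": 0,"ty": 0,"tz": -0.002,"yaw": 0,"grip": -1},{"tx": 0,"ty": 0,"tz": -0.004,"yaw": 0,"grip": -1},{"tx": 0,"ty": 0,"tz": -0.007,"yaw": 0,"grip": -1},{"tx": 0,"ty": 0,"tz": -0.011,"yaw": 0,"grip": -1},{"tx": 0,"ty": 0,"tz": -0.017,"yaw": 0,"grip": -1},{"tx": 0,"ty": 0,"tz": -0.024,"yaw": 0,"grip": -1},{"tx": 0,"ty": 0,"tz": -0.029,"yaw": 0,"grip": -1},{"tx": 0,"ty": 0,"tz": -0.03,"yaw": 0,"grip": -1}])

```text
time: 23.72
tool_pos: [0.6087, -0.0039, 0.1531]
tool_rot: [3.141, -0.001, -0.013]
contact_force: [-0.7, 0.4, -1.3]
opening: 0.0131
```

```bash
python3 look.py w19|egrep -v "^[0-9]+ \["; python3 trk.py w19;  python3 - <<'E'
from h import *
im,d=robot.read_camera("scene"); cv2.imwrite("pics/s19.png",cv2.resize(im[130:290,140:340,::-1],(750,600),interpolation=2))
im,d=robot.read_camera("top"); cv2.imwrite("pics/t19.png",im[:,:,::-1]);np.save("/tmp/t19.npy",d)
E
```

```text
23.725 [ 0.6087 -0.0039  0.1531] [ 3.1414e+00 -9.0000e-04 -1.3200e-02] [-0.7   0.36 -1.31]
console z 68.92549474899361 tilt x,y [-0.44245988  0.00972042]
cap [19.22773279 -0.93768847 45.19074443] 15.113911628723145 -1.27131986618042 25.68716812133789 471
fork z 45.239930994540266
tip x 32.751568477523314 fork z by x [(12, 45.2), (18, 45.18), (24, 45.28), (30, 45.24)] torque [ 0.033 -0.003 -0.033]
w19 tip shift px (col,row) -1.5 -4.5 0.7
```

View pics/w19.png

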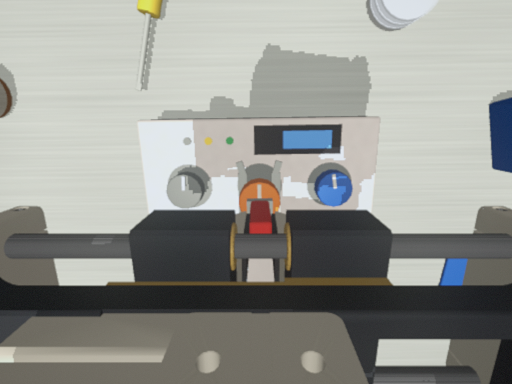

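View pics/s19.png

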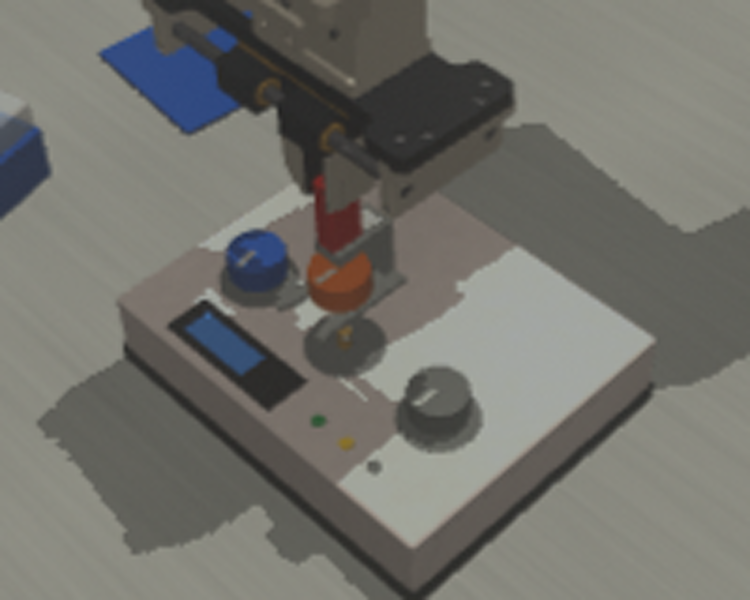

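```bash
python3 - <<'E'
from h import *
im=cv2.imread("pics/t19.png"); hh=cv2.cvtColor(im,cv2.COLOR_BGR2HSV)
for f in ("top0","t19","scene0"):
    im=cv2.imread(f"pics/{f}.png"); n="scene" if f[0]=="s" else "top"
    hh=cv2.cvtColor(im,cv2.COLOR_BGR2HSV); m=((hh[...,0]>108)&(hh[...,0]<125)&(hh[...,1]>170)&(hh[...,2]>60))
    nl,lab,st,ce=cv2.connectedComponentsWithStats(m.astype(np.uint8))
    for k in range(1,nl):
        if st[k,4]>500:
            ii,jj=np.nonzero(lab==k); W=np.array([world(n,(i,j),z=.006) for i,j in zip(ii,jj)]); print(f,st[k,4],W.mean(0),cv2.minAreaRect((W[:,:2]*1000).astype(np.float32)))
print(delta((.445,-.312,.18),0))
E
```

```text
top0 1877 [ 0.45048018 -0.31929482  0.006     ] ((451.6414794921875, -317.5956726074219), (111.27666473388672, 111.04219818115234), 84.65595245361328)
t19 997 [ 0.45831231 -0.33208586  0.006     ] ((452.8343811035156, -326.9322509765625), (90.22622680664062, 106.59806823730469), 86.79345703125)
(array([-0.1592,  0.3103, -0.0276]), np.float64(-0.0132))
```

Emit:
apply_moves(plan=[{"tx": -0.0017,"ty": 0.0036,"tz": -0.002,"yaw": 0,"grip": -1},{"tx": -0.005,"ty": 0.0108,"tz": -0.006,"yaw": 0,"grip": -1},{"tx": -0.0102,"ty": 0.0217,"tz": -0.011,"yaw": 0,"grip": -1},{"tx": -0.017,"ty": 0.0361,"tz": -0.016,"yaw": 0,"grip": -1},{"tx": -0.0256,"ty": 0.0542,"tz": -0.021,"yaw": 0,"grip": -1},{"tx": -0.0349,"ty": 0.074,"tz": -0.025,"yaw": 0,"grip": -1},{"tx": -0.0443,"ty": 0.0939,"tz": -0.027,"yaw": 0,"grip": -1},{"tx": -0.0537,"ty": 0.1138,"tz": -0.027,"yaw": 0,"grip": -1}])

```text
time: 24.88
tool_pos: [0.5524, -0.1187, 0.1799]
tool_rot: [3.141, -0.0, -0.014]
contact_force: [0.2, -0.1, -1.5]
opening: 0.013
```

Emit:
apply_moves(plan=[{"tx": -0.0094,"ty": 0.0199,"tz": 0,"yaw": 0,"grip": -1},{"tx": -0.0187,"ty": 0.0397,"tz": 0,"yaw": 0,"grip": -1},{"tx": -0.0281,"ty": 0.0596,"tz": 0,"yaw": 0,"grip": -1},{"tx": -0.0375,"ty": 0.0795,"tz": 0,"yaw": 0,"grip": -1},{"tx": -0.046,"ty": 0.0975,"tz": 0,"yaw": 0,"grip": -1},{"tx": -0.0537,"ty": 0.1138,"tz": 0,"yaw": 0,"grip": -1},{"tx": -0.0605,"ty": 0.1282,"tz": 0,"yaw": 0,"grip": -1},{"tx": -0.0665,"ty": 0.1409,"tz": 0,"yaw": 0,"grip": -1}])

```text
time: 25.88
tool_pos: [0.4844, -0.2578, 0.1795]
tool_rot: [3.142, -0.0, -0.013]
contact_force: [0.1, -0.3, -0.5]
opening: 0.0128
```

Emit:
apply_moves(plan=[{"tx": -0.0055,"ty": 0.0117,"tz": 0,"yaw": 0,"grip": -1},{"tx": -0.0107,"ty": 0.0226,"tz": 0,"yaw": 0,"grip": -1},{"tx": -0.0153,"ty": 0.0325,"tz": 0,"yaw": 0,"grip": -1},{"tx": -0.0192,"ty": 0.0406,"tz": 0,"yaw": 0,"grip": -1},{"tx": -0.0226,"ty": 0.0479,"tz": 0,"yaw": 0,"grip": -1},{"tx": -0.0251,"ty": 0.0533,"tz": 0,"yaw": 0,"grip": -1},{"tx": -0.0272,"ty": 0.0578,"tz": 0,"yaw": 0,"grip": -1},{"tx": -0.0285,"ty": 0.0605,"tz": 0,"yaw": 0,"grip": -1}])

```text
time: 26.88
tool_pos: [0.4555, -0.3173, 0.1795]
tool_rot: [3.142, -0.0, -0.013]
contact_force: [-0.5, -0.5, -1.7]
opening: 0.013
```

```bash
python3 look.py w20|egrep -v "^[0-9]+ \["; python3 trk.py w20;  python3 - <<'E'
from h import *
im,d=robot.read_camera("scene"); cv2.imwrite("pics/s20.png",cv2.resize(im[60:220,100:300,::-1],(750,600),interpolation=2))
E
```

```text
26.875 [ 0.4555 -0.3173  0.1795] [ 3.1415e+00 -1.0000e-04 -1.3200e-02] [-0.52 -0.46 -1.75]
console z 49.1202288473527 tilt x,y [0.00666848 0.01308773]
cap [ 9.48531636 -1.1219237  27.28619354] 3.6993844509124756 -1.2783037424087524 16.904451370239258 528
fork z 45.24560258712822
tip x 32.832178787966164 fork z by x [(12, 45.3), (18, 45.15), (24, 45.18), (30, 45.35)] torque [-0.01  -0.037 -0.007]
w20 tip shift px (col,row) -8.0 7.0 0.34
```

View pics/w20.png

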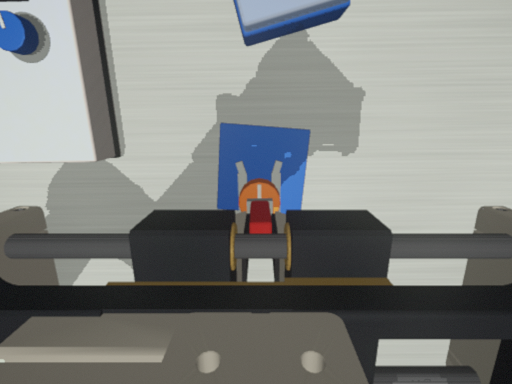

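View pics/s20.png

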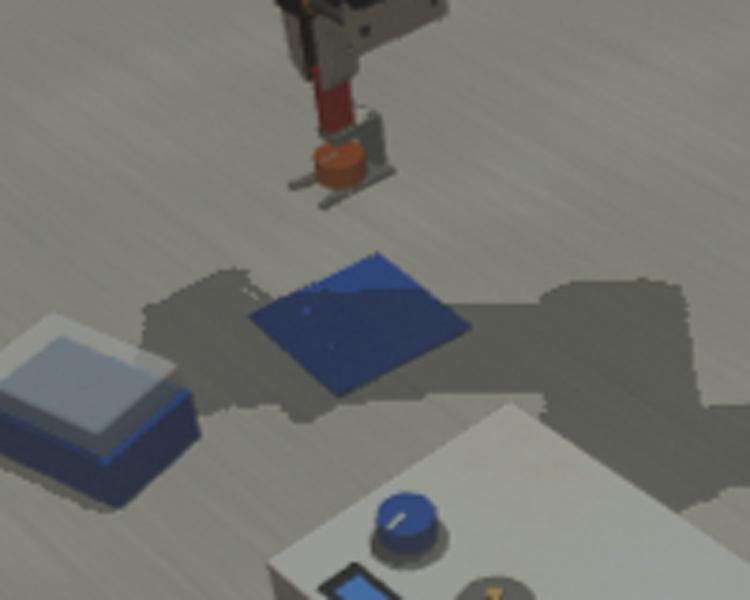

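```bash
python3 - <<'E'
from h import *
for p in ((125,222),(130,309),(211,217),(212,301)): print(p,world("wrist",p,z=.006))
d=np.load("/tmp/w20.npy"); 
for p in ((150,230),(150,290),(200,225)): print(d[p],world("wrist",p,d[p]))
E
```

```text
(125, 222) [ 0.51629386 -0.26746473  0.006     ]
(130, 309) [ 0.50841873 -0.38216486  0.006     ]
(211, 217) [ 0.39692775 -0.25457799  0.006     ]
(212, 301) [ 0.39393268 -0.37451046  0.006     ]
0.35708526 [ 0.48358005 -0.27685121  0.00765529]
0.35757658 [ 0.48251468 -0.35732885  0.00712362]
0.37496072 [ 0.4135394  -0.26690895  0.00717928]
```

Emit:
apply_moves(plan=[{"tx": 0,"ty": 0,"tz": 0.005,"yaw": 0,"grip": -1},{"tx": 0,"ty": 0,"tz": 0.018,"yaw": 0,"grip": -1},{"tx": 0,"ty": 0,"tz": 0.037,"yaw": 0,"grip": -1},{"tx": 0,"ty": 0,"tz": 0.058,"yaw": 0,"grip": -1},{"tx": 0,"ty": 0,"tz": 0.079,"yaw": 0,"grip": -1},{"tx": 0,"ty": 0,"tz": 0.096,"yaw": 0,"grip": -1},{"tx": 0,"ty": 0,"tz": 0.108,"yaw": 0,"grip": -1},{"tx": 0,"ty": 0,"tz": 0.113,"yaw": 0,"grip": -1}])

```text
time: 27.98
tool_pos: [0.4553, -0.3167, 0.0655]
tool_rot: [-3.141, 0.001, -0.013]
contact_force: [0.4, 0.7, -1.9]
opening: 0.0134
```

Emit:
apply_moves(plan=[{"tx": 0,"ty": 0,"tz": 0.002,"yaw": 0,"grip": -1},{"tx": 0,"ty": 0,"tz": 0.004,"yaw": 0,"grip": -1},{"tx": 0,"ty": 0,"tz": 0.005,"yaw": 0,"grip": -1},{"tx": 0,"ty": 0,"tz": 0.005,"yaw": 0,"grip": -1}])

```text
time: 28.48
tool_pos: [0.4556, -0.3172, 0.0617]
tool_rot: [3.141, -0.0, -0.013]
contact_force: [0.3, 0.0, -2.0]
opening: 0.0131
```

```bash
python3 look.py w21|egrep -v "^[0-9]+ \["
```

```text
28.475 [ 0.4556 -0.3172  0.0617] [ 3.1412e+00 -3.0000e-04 -1.3200e-02] [ 0.31  0.03 -2.05]
console z 54.76724025936059 tilt x,y [ 0.00308737 -0.00588822]
cap [10.05479204 -0.33606962 28.12360591] 3.452866315841675 -0.7599557638168335 17.331872940063477 455
fork z 45.29853567070683
tip x 32.81868276114715 fork z by x [(12, 45.28), (18, 45.1), (24, 45.34), (30, 45.41)] torque [ 0.1    0.063 -0.01 ]
```

View pics/w21.png

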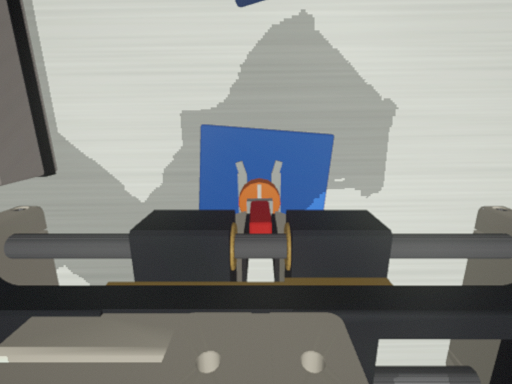

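Emit:
apply_moves(plan=[{"tx": 0,"ty": 0,"tz": 0.0012,"yaw": 0,"grip": -1},{"tx": 0,"ty": 0,"tz": 0.0024,"yaw": 0,"grip": -1},{"tx": 0,"ty": 0,"tz": 0.0034,"yaw": 0,"grip": -1},{"tx": 0,"ty": 0,"tz": 0.004,"yaw": 0,"grip": -1},{"tx": 0,"ty": 0,"tz": 0.0045,"yaw": 0,"grip": -1},{"tx": 0,"ty": 0,"tz": 0.0045,"yaw": 0,"grip": -1}])

```text
time: 29.28
tool_pos: [0.4556, -0.3171, 0.057]
tool_rot: [3.142, -0.0, -0.013]
contact_force: [1.0, 0.9, -3.0]
opening: 0.0132
```

```bash
python3 look.py w22|egrep -v "^[0-9]+ \["
```

```text
29.275 [ 0.4556 -0.3171  0.057 ] [ 3.1415e+00 -1.0000e-04 -1.3300e-02] [ 1.03  0.86 -2.99]
console z 50.092116267128105 tilt x,y [ 0.00267905 -0.0065444 ]
cap [ 9.83195591 -1.21950811 26.26228885] 4.1120924949646 -1.238609790802002 16.873504638671875 540
fork z 45.28899472437752
tip x 36.01701171661442 fork z by x [(12, 45.34), (18, 45.27), (24, 45.23), (30, 45.33)] torque [0.019 0.027 0.039]
```

Emit:
apply_moves(plan=[{"tx": -0.001,"ty": 0,"tz": 0,"yaw": 0,"grip": -1},{"tx": -0.003,"ty": 0,"tz": 0,"yaw": 0,"grip": -1},{"tx": -0.006,"ty": 0,"tz": 0,"yaw": 0,"grip": -1},{"tx": -0.009,"ty": 0,"tz": 0,"yaw": 0,"grip": -1},{"tx": -0.012,"ty": 0,"tz": 0,"yaw": 0,"grip": -1}])

```text
time: 29.95
tool_pos: [0.4433, -0.3169, 0.0571]
tool_rot: [3.141, -0.0, -0.013]
contact_force: [0.0, -0.2, -1.4]
opening: 0.0136
```

```bash
python3 look.py w23
```

```text
29.95 [ 0.4433 -0.3169  0.0571] [ 3.1415 -0.     -0.0133] [ 0.02 -0.16 -1.35]
console z 50.09924849254555 tilt x,y [ 0.00168012 -0.00364771]
cap [15.87438495 -1.23417416 26.15386743] 12.351018905639648 -1.240238070487976 17.733591079711914 1135
fork z 45.389653103069094
0 [-19.16  17.2   -0.98]
10 [-20.1   17.54  -1.28]
15 [-19.82  17.17  -1.32]
20 [-18.48  16.01  -1.23]
25 [-17.32  14.52  -1.4 ]
30 [-18.15  15.55  -1.3 ]
tip x 53.33963552559757 fork z by x [(12, 45.28), (18, 45.55), (24, 45.36), (30, 45.33)] torque [ 0.02  -0.011  0.014]
```

View pics/w23.png

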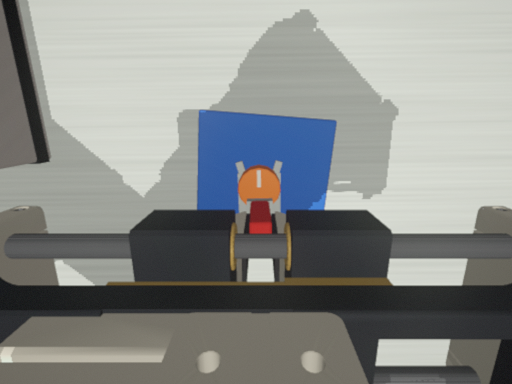

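Cap stays put while the fork leaves (cap axis now 12 mm ahead, still centred). Continue out.

Emit:
apply_moves(plan=[{"tx": -0.004,"ty": 0,"tz": 0,"yaw": 0,"grip": -1},{"tx": -0.01,"ty": 0,"tz": 0,"yaw": 0,"grip": -1},{"tx": -0.018,"ty": 0,"tz": 0,"yaw": 0,"grip": -1},{"tx": -0.026,"ty": 0,"tz": 0,"yaw": 0,"grip": -1},{"tx": -0.034,"ty": 0,"tz": 0,"yaw": 0,"grip": -1},{"tx": -0.042,"ty": 0,"tz": 0,"yaw": 0,"grip": -1},{"tx": -0.05,"ty": 0,"tz": 0,"yaw": 0,"grip": -1},{"tx": -0.055,"ty": 0,"tz": 0,"yaw": 0,"grip": -1}])

```text
time: 31.0
tool_pos: [0.388, -0.3162, 0.057]
tool_rot: [-3.142, 0.0, -0.013]
contact_force: [-0.6, -1.1, -1.2]
opening: 0.0132
```

```bash
python3 look.py w24
```

```text
31.0 [ 0.388  -0.3162  0.057 ] [-3.1416e+00  1.0000e-04 -1.3500e-02] [-0.57 -1.05 -1.18]
console z 50.303128342790274 tilt x,y [-0.11412441 -0.00610401]
cap [67.55750399 -1.25717707 26.15902145] 67.47163391113281 -1.1910724639892578 17.877216339111328 1673
fork z 45.21001054678209
0 [-15.79  14.25  -0.77]
5 [-15.81  14.12  -0.85]
10 [-15.95  13.82  -1.07]
15 [-16.41  13.98  -1.21]
20 [-16.6   13.7   -1.45]
25 [-16.89  14.2   -1.34]
30 [-18.45  15.3   -1.58]
tip x 118.91879283747457 fork z by x [(12, 45.22), (18, 45.19), (24, 45.15), (30, 45.31)] torque [ 0.027 -0.001 -0.012]
```

View pics/w24.png

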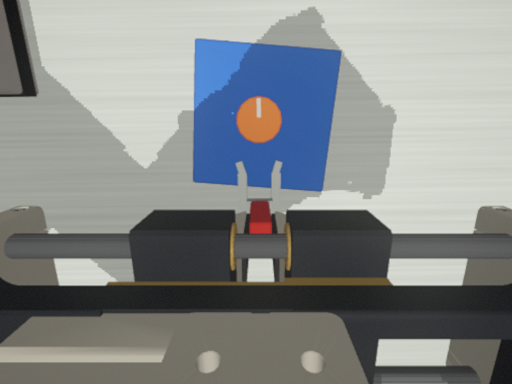

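Emit:
apply_moves(plan=[{"tx": 0,"ty": 0,"tz": -0.02,"yaw": 0,"grip": -1},{"tx": 0,"ty": 0,"tz": -0.05,"yaw": 0,"grip": -1},{"tx": 0,"ty": -0.005,"tz": -0.08,"yaw": 0,"grip": -1},{"tx": 0.01,"ty": -0.03,"tz": -0.1,"yaw": 0,"grip": -1},{"tx": 0.015,"ty": -0.07,"tz": -0.11,"yaw": 0,"grip": -1},{"tx": 0.02,"ty": -0.12,"tz": -0.11,"yaw": 0,"grip": -1},{"tx": 0.02,"ty": -0.17,"tz": -0.11,"yaw": 0,"grip": -1},{"tx": 0.02,"ty": -0.22,"tz": -0.11,"yaw": 0.05,"grip": -1}])

```text
time: 32.05
tool_pos: [0.4114, -0.095, 0.1672]
tool_rot: [3.141, -0.001, -0.065]
contact_force: [0.6, 0.3, -2.1]
opening: 0.0129
```

```bash
python3 - <<'E'
from h import *
print(robot.observe()["tool_rot"],delta((.382,.325,.165),-.4))
E
```

```text
[ 3.14142342e+00 -6.99710340e-04 -6.45280487e-02] (array([-0.0565, -0.4172,  0.002 ]), np.float64(0.3355))
```

Emit:
apply_moves(plan=[{"tx": -0.006,"ty": -0.05,"tz": 0,"yaw": 0.05,"grip": -1},{"tx": -0.013,"ty": -0.105,"tz": 0,"yaw": 0.1,"grip": -1},{"tx": -0.021,"ty": -0.16,"tz": 0,"yaw": 0.16,"grip": -1},{"tx": -0.029,"ty": -0.215,"tz": 0,"yaw": 0.21,"grip": -1},{"tx": -0.037,"ty": -0.27,"tz": 0,"yaw": 0.26,"grip": -1},{"tx": -0.044,"ty": -0.325,"tz": 0,"yaw": 0.31,"grip": -1},{"tx": -0.051,"ty": -0.375,"tz": 0,"yaw": 0.335,"grip": -1},{"tx": -0.0565,"ty": -0.417,"tz": 0,"yaw": 0.335,"grip": -1}])

```text
time: 33.05
tool_pos: [0.3809, 0.3253, 0.167]
tool_rot: [-3.141, -0.0, -0.397]
contact_force: [0.6, -0.1, -1.3]
opening: 0.0131
```

Emit:
apply_moves(plan=[{"tx": 0,"ty": 0,"tz": 0,"yaw": 0,"grip": -1},{"tx": 0,"ty": 0,"tz": 0.02,"yaw": 0,"grip": -1},{"tx": 0,"ty": 0,"tz": 0.05,"yaw": 0,"grip": -1},{"tx": 0,"ty": 0,"tz": 0.08,"yaw": 0,"grip": -1},{"tx": 0,"ty": 0,"tz": 0.095,"yaw": 0,"grip": -1},{"tx": 0,"ty": 0,"tz": 0.095,"yaw": 0,"grip": -1}])

```text
time: 33.8
tool_pos: [0.3812, 0.3225, 0.0714]
tool_rot: [3.14, 0.001, -0.399]
contact_force: [-0.3, -0.1, -1.2]
opening: 0.0132
```

```bash
python3 look.py w25
```

```text
33.8 [0.3812 0.3225 0.0714] [ 3.1399e+00  1.0000e-03 -3.9880e-01] [-0.26 -0.05 -1.23]
console z 64.50003699866792 tilt x,y [0.00426295 0.02363625]
fork z 45.263743778825116
0 [-16.25  14.02  -1.12]
5 [-15.97  13.61  -1.18]
10 [-16.2   13.66  -1.27]
15 [-16.71  13.56  -1.57]
20 [-16.55  13.52  -1.52]
25 [-17.22  14.02  -1.6 ]
30 [-18.63  15.25  -1.69]
tip x 32.548280365460755 fork z by x [(12, 45.16), (18, 45.26), (24, 45.22), (30, 45.18)] torque [0.077 0.087 0.016]
```

View pics/w25.png

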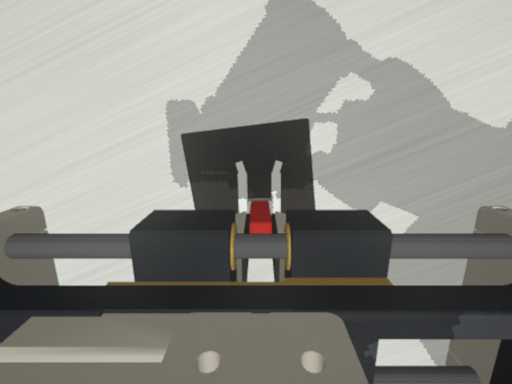

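Emit:
apply_moves(plan=[{"tx": 0,"ty": 0,"tz": 0.005,"yaw": 0,"grip": -1},{"tx": 0,"ty": 0,"tz": 0.01,"yaw": 0,"grip": -1},{"tx": 0,"ty": 0,"tz": 0.0125,"yaw": 0,"grip": -1},{"tx": 0,"ty": 0,"tz": 0.0135,"yaw": 0,"grip": -1},{"tx": 0,"ty": 0,"tz": 0.0135,"yaw": 0,"grip": -1}])

```text
time: 34.48
tool_pos: [0.3814, 0.3233, 0.0585]
tool_rot: [3.141, 0.0, -0.398]
contact_force: [-0.0, 0.1, -1.3]
opening: 0.0137
```

Emit:
apply_moves(plan=[{"tx": 0,"ty": 0,"tz": 0.0005,"yaw": 0,"grip": -1},{"tx": 0,"ty": 0,"tz": 0.001,"yaw": 0,"grip": -1}])

```text
time: 34.72
tool_pos: [0.3815, 0.3233, 0.0575]
tool_rot: [-3.142, -0.0, -0.398]
contact_force: [0.2, 0.2, -1.5]
opening: 0.0131
```

Emit:
apply_moves(plan=[{"tx": 0,"ty": 0,"tz": 0.0005,"yaw": 0,"grip": -1},{"tx": 0,"ty": 0,"tz": 0.0008,"yaw": 0,"grip": -1}])

```text
time: 34.98
tool_pos: [0.3814, 0.3232, 0.0567]
tool_rot: [3.142, -0.0, -0.398]
contact_force: [-0.2, -0.1, -0.6]
opening: 0.0133
```

Emit:
apply_moves(plan=[{"tx": 0,"ty": 0,"tz": 0.0004,"yaw": 0,"grip": -1},{"tx": 0,"ty": 0,"tz": 0.0007,"yaw": 0,"grip": -1}])

```text
time: 35.22
tool_pos: [0.3817, 0.3235, 0.0564]
tool_rot: [-3.141, -0.001, -0.398]
contact_force: [-0.9, 0.7, 4.3]
opening: 0.0134
```

Emit:
apply_moves(plan=[{"tx": 0,"ty": 0,"tz": -0.0003,"yaw": 0,"grip": -1},{"tx": 0,"ty": 0,"tz": -0.0003,"yaw": 0,"grip": -0.65},{"tx": 0,"ty": 0,"tz": -0.0003,"yaw": 0,"grip": -0.5},{"tx": 0,"ty": 0,"tz": -0.0003,"yaw": 0,"grip": -0.2},{"tx": 0,"ty": 0,"tz": -0.0003,"yaw": 0,"grip": 0.1},{"tx": 0,"ty": 0,"tz": -0.0003,"yaw": 0,"grip": 0.2},{"tx": 0,"ty": 0,"tz": -0.0003,"yaw": 0,"grip": 0.2}], force=10)

```text
time: 36.1
tool_pos: [0.3814, 0.3233, 0.0563]
tool_rot: [3.142, -0.0, -0.398]
contact_force: [0.3, 0.2, -0.8]
opening: 0.054
```

```bash
python3 look.py w26|tail -2
```

```text
35 [-16.48  10.73  -2.88]
tip x 64.11127962016667 fork z by x [(12, 45.36), (18, 45.51), (24, 45.43), (30, 45.51)] torque [0.069 0.092 0.023]
```

View pics/w26.png

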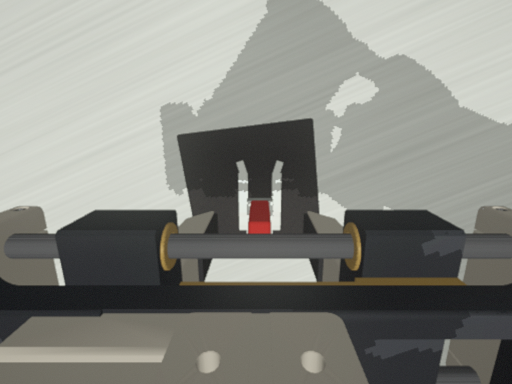

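Puller stands free. Withdraw upward.

Emit:
apply_moves(plan=[{"tx": 0,"ty": 0,"tz": -0.015,"yaw": 0,"grip": 0.4},{"tx": 0,"ty": 0,"tz": -0.04,"yaw": 0,"grip": 0.6},{"tx": 0,"ty": 0,"tz": -0.08,"yaw": 0,"grip": 0.6},{"tx": 0,"ty": 0,"tz": -0.12,"yaw": 0,"grip": 0.6},{"tx": -0.02,"ty": 0,"tz": -0.16,"yaw": 0,"grip": 0.6},{"tx": -0.03,"ty": 0,"tz": -0.17,"yaw": 0,"grip": 0.6},{"tx": -0.03,"ty": 0,"tz": -0.17,"yaw": 0,"grip": 0.6}])

```text
time: 37.02
tool_pos: [0.3534, 0.3351, 0.2269]
tool_rot: [-3.141, -0.001, -0.397]
contact_force: [0.3, 0.4, -0.5]
opening: 0.0733
```

```bash
python3 - <<'E'
from h import *
c=cal("wrist");s=robot.observe();print(s["time"],s["tool_pos"],s["qvel"].max() if hasattr(s["qvel"],"max") else "")
im,d=robot.read_camera("wrist"); a=im[:,:,::-1].copy()
h=cv2.cvtColor(a,cv2.COLOR_BGR2HSV)
P=np.array([world("wrist",(i,j),d[i,j],c=c) for i in range(80,205) for j in range(180,330) if h[i,j,1]>150 and (h[i,j,0]<8 or h[i,j,0]>172) and h[i,j,2]>70])
t=P[P[:,2]>.086]; print("handle top",len(t),t.mean(0))
R=np.array([world("wrist",(i,j),z=.006,c=c) for i in range(80,208) for j in range(180,330) if h[i,j,2]<75]); print("rest rect",cv2.minAreaRect((R[:,:2]*1000).astype(np.float32)))
b,d2=robot.read_camera("scene"); tp,d3=robot.read_camera("top")
cv2.imwrite("pics/f1.png",np.hstack([a[:,100:400],cv2.resize(b[:,:,::-1],(512,384))])); cv2.imwrite("pics/f2.png",tp[:,:,::-1]); cv2.imwrite("pics/f3.png",np.hstack([cv2.resize(b[110:190,130:260,::-1],(400,246),interpolation=2),cv2.resize(b[220:300,360:490,::-1],(400,246),interpolation=2)]))
h=cv2.cvtColor(tp[:,:,::-1].copy(),cv2.COLOR_BGR2HSV)
Q=np.array([world("top",(i,j),d3[i,j]) for i in range(170,240) for j in range(345,415) if 3<=h[i,j,0]<=18 and h[i,j,1]>130]); print("cap",len(Q),np.median(Q,0))
D=np.array([world("top",(i,j),z=.006) for i in range(200,275) for j in range(80,160) if h[i,j,2]<75]); print("rest top cam",cv2.minAreaRect((D[:,:2]*1000).astype(np.float32)))
E
```

```text
37.025 [0.35340938 0.33513976 0.22692831] 0.036648357497827716
handle top 168 [0.38061033 0.32493833 0.09676026]
rest rect ((387.06195068359375, 329.4767150878906), (117.23751068115234, 116.45282745361328), 73.95243072509766)
cap 137 [ 0.45073468 -0.31139073  0.0308942 ]
rest top cam ((361.8552551269531, 344.26690673828125), (134.35427856445312, 171.66864013671875), 73.16661071777344)
```

View pics/f2.png

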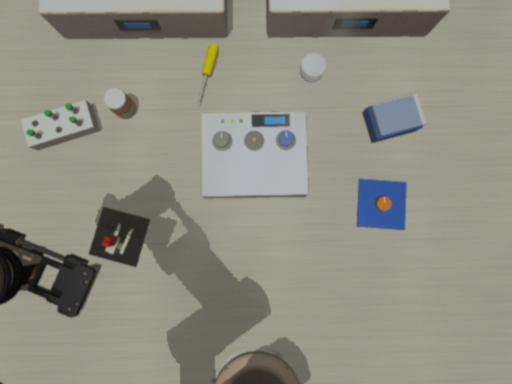

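View pics/f3.png

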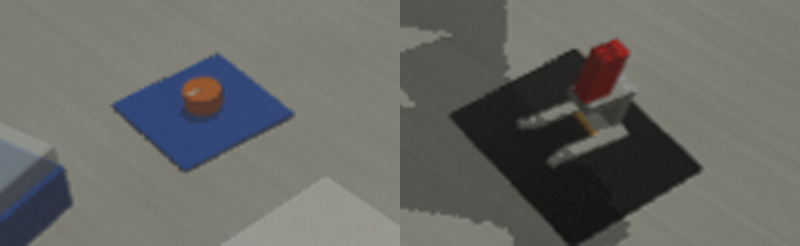

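```bash
python3 -c "
from cell import robot
print(robot.hand_in())"
```

```text
the job is handed in; nothing more can be done
None
```

The orange cap is off the console and standing upright on the blue mat. The puller stands upright on the black rest, released. I handed the job in at about 37 s.

**Pull:** I slid the fork in 1 mm above the console top until the stop bore on the stem with about 2.6 N. The cap popped off at roughly 8–9 N net; the largest force I read during the pull was about 10.7 N in total. I touched it only with the puller and carried it level to the mat, where the fork drew out freely.

**Last checks:**
- The cap stands upright about 8 mm from the mat centre, with its top at 31 mm (30 mm expected).
- The handle axis is about 8 mm from the rest centre, with the puller standing free.
- The grey and blue caps are still on their posts, and nothing else on the bench looks moved.

**What disagreed:**
- **Puller tilt:** The stop's push turned the puller slightly in the pads, nose down. On the first bearing it read about 2–3°, so I pressed the foot on the console (about 10 N) to straighten it and bore again. It read about 2° again while pulling, so it was not perfectly upright then, and was level once the cap was free.
- **Camera check of the rest:** The final measurement of the rest by the top camera failed because the arm and its shadow covered it, so I used the wrist camera's value.

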